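# Change the gearbox transit cap of a skiving machine for its breather

## Robot

A 6-joint arm with a two-finger parallel gripper is mounted at the origin on the work surface. World frame = base frame: x ahead of the robot, y to its left, z up, the work surface at z = 0. Lengths are in mm, angles in rad, forces in N, time in s.
With the tool pointing down it reaches from about 350 to 975 mm from the base axis. Payload 7.1 kg.
Tool frame: the origin (TCP) lies at the very end of the fingers, on their centre line; the grasp point (between the pads) lies 19 mm behind it (ctrl.grasp_offset is the distance from the TCP to the grasp point, in mm); z points along the fingers, y is the line along which they close (so a half turn about z gives the same grasp; the last joint's range is limited). The gripper opens to 88 mm and grips with 3 to 60 N. Pads are 20 mm wide; open, the fingers measure 115 mm over their backs; the gripper's body (75 mm by 178 mm) begins 61 mm behind the grasp point.
Start: joints at [-1.189, 0.423, 1.63, -0, 1.089, -0.019], TCP at [243.862, -575.444, 194.675] pointing down, gripper open.
Joint ranges: [-3, 3], [-0.9, 2.11], [0.09, 2.58], [-1.31, 4.45], [0.11, 2.69], [-2.54, 2.54]. Speed limits (rad/s): [2.39, 2.39, 3.01, 3.14, 3.14, 3.14].

## Interface

Orientations are given as a rotation vector (axis times angle).
In Python, from workcell import ctrl, viewer, ticket, models gives the robot as it stands.
- The arm moves only by the tool play_rows, never from a script. Its arguments are lists of equal length, an entry for each row: "dp": the shift along the world's x, y, z in mm, a list of three; "yaw": the turn about the world's z in degrees. In form: {"dp": [[tx, ty, tz], ...], "yaw": [yaw, ...]}. A call has 1 to 8 rows; each row shifts and turns the commanded pose from where the row before left it; what a row does not reach is not made up. A row lasts 1/12 s, in which the tool goes at most 41.7 mm and 7.16 degrees, less where a joint would pass 70% of its speed; a pose out of reach is approached as far as the arm can. A call is refused whole if a number of a shift passes 41.7 or a number of a turn 7.16, either way. A call with a gripper value outside its range is refused whole. "gripper" is the closure, from 0 (fully open) to 1 (shut), set as the call begins (left out, the last holds). The fingers move at their own pace and stop on an object; the grip force is fixed at half the most. Time passes only in rows, so rows that do not move let the fingers close. It gives the time, the measured TCP pose, the force, the opening and the grip force at its end, in the units of the state.
- ctrl.get_obs(): the state, without advancing time (a new reading comes with each control period).
- viewer.get_image(name): name is "side" or "top"; returns a dict with "pixels" (384x512x3 uint8, red, green, blue), "range_z" (384x512 float32, mm along the optical axis (not along the pixel's ray), 0 where there is no reading), "fx", "fy", "cx", "cy" (pixels), "T" (4x4, takes a point from camera to world coordinates). Camera axes: x right, y up, looking along -z (the intrinsics and any distortion apply to the point x, -y, -z); pixel columns grow to the right and rows downward; lengths in mm; the calibration is good to about 2 mm. A picture is of the moment at which its call begins.
- ticket.close_job(): hands the job in; it is judged then, once.
Trained networks look in a picture, given as the dict that the camera call returned (one of the last four; its "shot" number tells which), for a name from the list of things; names that differ only in an ending like _2 or _b are one class to them, and where a whole thing is asked for, a point or a joint stands for the part that bears it (a point fixed in the world has none). Each returns a list of dicts, best first, with "conf" (0 to 1); they miss things now and then, are a little off and sometimes report something else, mostly with a low value. They report only what shows in the picture. A call takes as long as a camera call.
- models.look_for(picture, name): "bbox" ([centre column, centre row, width, height] in pixels, round what is visible of it).
- models.landmark_of(picture, name): "location" ([column, row] in pixels: a listed point, or the origin of a listed thing).
The state is a dict: "t": time; "qpos": joint angles; "qvel": joint speeds; "joint_torque": joint torques, N m; "ee_pos": TCP position; "orientation": TCP orientation; "ft_force": force on the tool from outside, world axes, zero at the start; "moment": the same for the moment, N m; "width": finger opening in mm; "grasp_force": force on a finger pad.
Only numpy, scipy, OpenCV 4.12 (cv2) and the standard library are available. Lean on these libraries where they do the work, as an engineer would, in place of code of your own. Each camera call takes 0.05 s, during which the arm holds its last target. There are 200 camera calls.

## Task

Get the skiving machine on the cobbler's bench ready to run: unscrew the black transit cap from its leaning filler neck without forcing it and stand it upright in the empty middle of the parts tray. Then take the round slotted breather from the tray and fit it fully home in the open neck. Leave the other things on the bench where they are.

Things in the scene. Friction and masses are not known exactly. Their poses are not given: they have to be found in the camera images.
- cap_mid (a point): Black round ribbed screw cap, 51 mm across, 34 mm high, about 70 g, hollow below, closed flat top. Point: its centre, 17 mm above the skirt's lower edge; z out of its top along the axis. At the start it is screwed home on the neck, this point 9 mm below neck_mouth along the axis, the lower edge 14 mm clear of the sloping cover. None of its ribs matters: grip it across any diameter.
- cap: The same cap: origin at the centre of the lower edge. Right-hand thread: loosens counter-clockwise seen on its top (positive about z), climbing 18.6 mm a turn by itself with little resistance; stays put between turns. After about 280 degrees (14 mm up) it is off the thread and can be drawn 12 mm or more straight along the axis to clear the mouth. Turning farther does no harm.
- neck_mouth (a point): Centre of the open end of the grey machine's steel filler neck; z points out along its axis, which leans 30 degrees from vertical towards the machine's front (roughly to the robot). Bore 26 mm across, tube 35 mm, thread 40 mm outside, ending 3 mm below the mouth. Fixed.
- neck: The same neck: origin where its axis leaves the flat sloping cover (125 mm up the slope, 140 mm wide, neck in the middle), 40 mm below the mouth; z outward along the axis. Behind it a motor drum 94 mm across lies level across the machine, its axis 125 mm behind the mouth (away from the lean) and 15 mm lower.
- breather_mid (a point): Breather plug, 46 mm high, about 90 g: round aluminium head 44 mm across, straight sides 16 to 38 mm above its lower end with small dark slots, low dome on top; below it a brass stub 22 mm across, 16 mm long, chamfered. Point: on its axis, 23 mm above the lower end; z out of the dome. Stands on its stub in the tray.
- breather_seat (a point): The same breather: point on its axis at the flat underside of the head, 16 mm above the lower end. The stub goes into the neck's bore (2 mm play all round, no thread) until the head rests on the mouth, this point then at neck_mouth.
- breather: The same breather: origin at its lower end, z out of the dome.
- tray_in (a point): Centre of the inner floor of the fixed low aluminium tray, 150 mm (its x) by 290 mm (its y), walls 4 mm thick, rim 14 mm above the bench; z up. The breather stands some 95 mm from the centre along y on one side, a hexagon drain plug as far on the other side. The middle is empty.
- hammer: Cobbler's hammer lying on the bench; a bystander.
- awl: Awl with a handle, lying; a bystander.
- glue_brush: Flat glue brush with a wooden handle, lying; a bystander.
- glue_jar: Glue jar, 66 mm across and 80 mm high; a bystander.
- spool: Wooden thread spool, 40 mm across and 50 mm high, standing; a bystander.
- sandal_a: Sandal, 200 by 75 mm; a bystander.
- sandal_b: Its pair; a bystander.
- drain_plug: Hexagon-headed steel drain plug in the tray, 24 mm high, origin under it; a bystander.

How it is judged:
By the outcome, as a careful person would: the job done as asked, in the order asked, and still so for the second after the job is handed in, with the robot touching nothing.
It also fails if it takes over 72 s, if anything falls off the work surface, if the arm or the gripper's body presses on something with over 40 N, if the wrist force passes 120 N, or if a joint passes its speed limit or range.

## Working session

There is one attempt and no reset: what is moved stays moved. The work goes in short steps, Python scripts to look and compute and a tool call to move; the robot and the scene stay as the last step left them, time stands still between calls to the robot, and variables do not carry over. Pictures are saved under pics/ and viewed, at most 10 in all, crops included, and the job is handed in when it is done.

Besides the shell and the picture viewer there is one more tool, called after "Call:" by a JSON object that holds its "name" and its "arguments". play_rows: Moves the arm, as the interface text tells. Its arguments: {"type":"object","properties":{"dp":{"type":"array"},"yaw":{"type":"array"},"gripper":{"type":"number"}},"required":["dp","yaw"]}

```bash
mkdir -p pics
cat > h.py <<'E'
import numpy as np, cv2
from workcell import ctrl, viewer, ticket, models
def ray(im,p):
    T=np.array(im['T']);d=T[:3,:3]@np.array([(p[0]-im['cx'])/im['fx'],-(p[1]-im['cy'])/im['fy'],-1]);return T[:3,3],d
def pt(im,p,r=1):
    c,rw=int(round(p[0])),int(round(p[1]));z=im['range_z'][max(rw-r,0):rw+r+1,max(c-r,0):c+r+1];z=z[z>0]
    o,d=ray(im,p);return o+d*np.median(z) if z.size else None
def tri(a,pa,b,pb):
    o1,d1=ray(a,pa);o2,d2=ray(b,pb);s=np.linalg.lstsq(np.c_[d1,-d2],o2-o1,rcond=None)[0]
    A=o1+d1*s[0];B=o2+d2*s[1];return (A+B)/2,np.linalg.norm(A-B)
def proj(im,X):
    T=np.array(im['T']);c=T[:3,:3].T@(np.array(X)-T[:3,3]);return np.array([im['cx']+im['fx']*c[0]/-c[2],im['cy']-im['fy']*c[1]/-c[2]])
def save(im,n,box=None,s=1):
    a=im['pixels'][:,:,::-1]
    if box: a=a[box[1]:box[3],box[0]:box[2]]
    cv2.imwrite('pics/'+n,cv2.resize(a,None,fx=s,fy=s,interpolation=cv2.INTER_CUBIC))
E
python3 - <<'E'
from h import *
np.set_printoptions(precision=1,suppress=True)
t=viewer.get_image('top');s=viewer.get_image('side')
print([k for k in t],np.array(t['T']),np.array(s['T']),t['fx'],s['fx'])
save(t,'t0.png');save(s,'s0.png')
for n in ['cap_mid','cap','neck_mouth','neck','breather_mid','breather_seat','breather','tray_in','drain_plug']:
    L=[]
    for im in (t,s):
        r=models.landmark_of(im,n);L.append(r[0] if r else None)
    print(n,[(np.array(l['location']),round(l['conf'],2)) if l else None for l in L],end=' ')
    if all(L): print(*tri(t,L[0]['location'],s,L[1]['location']))
    else: print()
E
```

```text
['pixels', 'range_z', 'fx', 'fy', 'cx', 'cy', 'T', 'shot'] [[   0.     1.    -0.2  337.5]
 [  -1.     0.    -0.   -81. ]
 [  -0.     0.2    1.  1466.5]
 [   0.     0.     0.     1. ]] [[  -0.8   -0.3    0.5 1317.8]
 [   0.6   -0.5    0.7 1010.3]
 [   0.     0.8    0.6 1013.9]
 [   0.     0.     0.     1. ]] 347.0559971390909 491.7879556395956
cap_mid [(array([192.9, 179.8]), 0.69), (array([300.7, 232.8]), 0.71)] [595.2 190.1 141.2] 4.279950195927519
cap [(array([193.5, 178.6]), 0.66), (array([296.5, 237.6]), 0.72)] [604.9 188.9 127.1] 1.3608604294915962
neck_mouth [(array([188.7, 175.9]), 0.36), (array([208.2, 149.5]), 0.65)] [673.3  90.1 384. ] 255.28893638657914
neck [(array([193.9, 176.8]), 0.46), (array([295.7, 239.7]), 0.47)] [611.2 189.8 123.3] 3.2003376462915867
breather_mid [(array([321.1, 193.8]), 0.5), (array([219.2, 182.1]), 0.63)] [ 558.2 -326.4   23.5] 7.826680497794509
breather_seat [(array([319.6, 199. ]), 0.43), (array([218.7, 180.5]), 0.5)] [ 546.  -327.4   22.6] 16.29198990003155
breather [(array([320.6, 195.8]), 0.51), (array([298.4, 233.1]), 0.75)] [ 464.5 -213.4 -111. ] 339.51379121291484
tray_in [(array([298.8, 193.1]), 0.76), (array([231.4, 194.3]), 0.93)] [ 562.1 -234.    21.8] 5.638149538413052
drain_plug [None, (array([252.2, 207. ]), 0.43)]
```

View pics/t0.png

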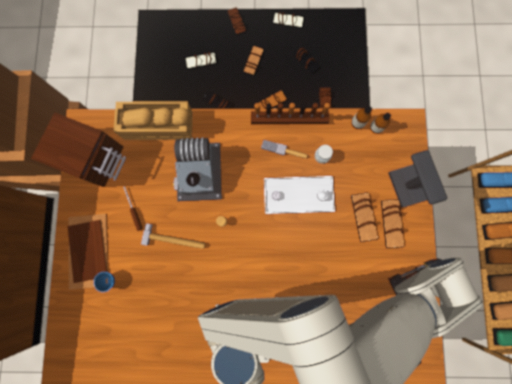

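View pics/s0.png

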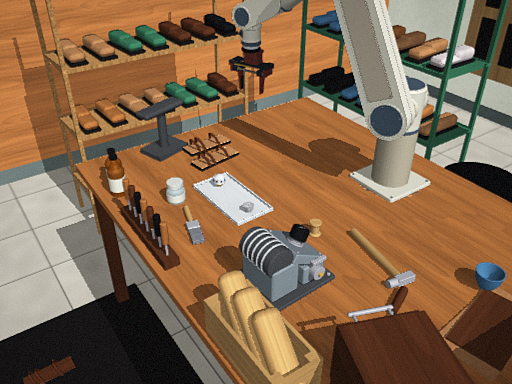

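```bash
cat >> h.py <<'E'
def cloud(im):
    v,u=np.mgrid[0:384,0:512];z=im['range_z'];T=np.array(im['T'])
    d=np.stack([(u-im['cx'])/im['fx'],-(v-im['cy'])/im['fy'],-np.ones_like(z)],-1)*z[...,None]
    P=d@T[:3,:3].T+T[:3,3];return P,(z>0)
E
python3 - <<'E'
from h import *
np.set_printoptions(precision=1,suppress=True)
t=viewer.get_image('top');s=viewer.get_image('side')
for nm,im in (('t',t),('s',s)):
    P,ok=cloud(im);b=im['pixels'].max(-1)
    m=ok&(np.linalg.norm(P-[598,190,140],axis=-1)<50)&(b<60)
    print(nm,'cap dark',m.sum(),P[m].mean(0),np.percentile(P[m],[3,97],axis=0).ravel())
    zz=P[m];top=zz
    # flat cap top: plane fit with pts in upper region
    U,S,V=np.linalg.svd(zz-zz.mean(0));print('normal',V[2],S/np.sqrt(len(zz)))
    # tray region
    bx=(abs(P[...,0]-562)<90)&(abs(P[...,1]+234)<160)&ok
    fl=bx&(P[...,2]>-5)&(P[...,2]<9)&(im['pixels'].min(-1)>170);print('floor z',np.median(P[fl][:,2]))
    br=bx&(P[...,1]<-290)&(P[...,2]>20)&(P[...,2]<60);print('breather',br.sum(),P[br].mean(0),P[br].min(0),P[br].max(0))
    dp=bx&(P[...,1]>-180)&(P[...,2]>18);print('plug',dp.sum(),P[dp].mean(0),P[dp].max(0))
    w=im['pixels'].min(-1)>170;tr=bx&w
    r=cv2.minAreaRect(P[tr][:,:2].astype(np.float32));print('tray',r)
    # machine base outline
    mm=ok&(abs(P[...,0]-640)<160)&(abs(P[...,1]-180)<130)&(P[...,2]>12)&(P[...,2]<300)
    print('mach',cv2.minAreaRect(P[mm][:,:2].astype(np.float32)),P[mm][:,2].max())
    c=ok&(np.linalg.norm(P-[605,190,125],axis=-1)<75)&(b>60)&(P[...,0]<650)
    Q=P[c];best=0
    rng=np.random.default_rng(0)
    for _ in range(500):
        a=Q[rng.choice(len(Q),3,replace=False)];n=np.cross(a[1]-a[0],a[2]-a[0]);n/=np.linalg.norm(n)+1e-9
        k=abs((Q-a[0])@n)<2
        if n[2]<0:n=-n
        if k.sum()>best and n[2]>.6: best=k.sum();N=n;K=k
    U,S,V=np.linalg.svd(Q[K]-Q[K].mean(0));n=V[2]*np.sign(V[2][2]);print('cover',best,len(Q),n,np.degrees(np.arccos(n[2])),Q[K].mean(0))
save(s,'s1.png',(210,150,370,310),4)
E
```

```text
t cap dark 108 [597.5 184.2 158. ] [576.1 164.7 145.6 618.5 207.2 169. ]
normal [-0.4 -0.1  0.9] [13.9 12.5  4. ]
floor z 3.6335841801127344
breather 96 [ 554.1 -330.7   43.5] [ 534.4 -378.3   22. ] [ 575.1 -310.2   53. ]
plug 69 [ 558.4 -136.6   27.3] [629.4 -93.7  34.2]
tray ((561.02001953125, -235.51377868652344), (149.97720336914062, 290.87823486328125), 2.1410398483276367)
mach ((661.5660400390625, 193.63525390625), (249.5773468017578, 194.66287231445312), 3.0101890563964844) 188.21838923847668
cover 328 686 [-0.5 -0.   0.9] 30.057512649107284 [607.1 189.9 109.2]
s cap dark 257 [607.9 199.9 153.1] [578.4 173.4 134.8 626.2 216.3 167.7]
normal [-0.1 -0.4 -0.9] [13.9 13.   8.5]
floor z 5.0625769498086015
breather 116 [ 558.8 -321.3   39.3] [ 531.1 -348.8   21.2] [ 578.4 -303.1   57.5]
plug 88 [ 553.4 -131.9   26.8] [627.9 -84.4  34.2]
tray ((554.7765502929688, -233.59117126464844), (162.42648315429688, 297.9004211425781), 1.2876391410827637)
mach ((651.6228637695312, 196.3626708984375), (237.39736938476562, 191.1852569580078), 2.2874996662139893) 186.94869234134626
cover 318 451 [-0.5 -0.   0.9] 29.965876950511777 [612.7 205.3 115.5]
```

View pics/s1.png

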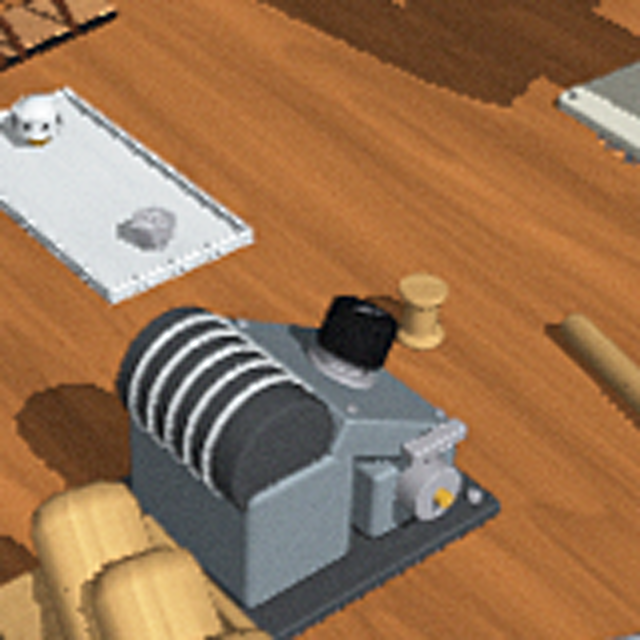

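Run:
```python
from h import *
from scipy.optimize import least_squares
np.set_printoptions(precision=3,suppress=True)
t=viewer.get_image('top');s=viewer.get_image('side');ns=[];D=[]
for im in (t,s):
    P,ok=cloud(im);b=im['pixels'].max(-1)
    c=ok&(np.linalg.norm(P-[605,190,125],axis=-1)<90)&(b>60)&(P[...,0]<650)
    Q=P[c];n=np.array([-.5,0,.866]);d=np.median(Q@n)
    for tol in (8,4,2,2,2):
        k=abs(Q@n-d)<tol;q=Q[k].mean(0);V=np.linalg.svd(Q[k]-q)[2];n=V[2]*np.sign(V[2][2]);d=q@n
    print('n',n,d,k.sum(),'yaw',np.degrees(np.arctan2(-n[1],-n[0])))
    ns.append(n);D.append(d)
n=sum(ns);n/=np.linalg.norm(n)
A=np.array([n[0],n[1],0]);A/=np.linalg.norm(A);a=A*.5+np.array([0,0,.866]);u=np.array([-A[1],A[0],0]);w=np.cross(a,u)
print('axis',a,'u',u)
M=lambda X,im:np.array([proj(im,x) for x in X])
sil=[];allp=[]
for im in (t,s):
    P,ok=cloud(im);b=im['pixels'].max(-1)
    m=(ok&(np.linalg.norm(P-[598,190,145],axis=-1)<42)&(b<60)).astype(np.uint8)
    k,l,st,ce=cv2.connectedComponentsWithStats(m);m=l==1+np.argmax(st[1:,4]);allp.append(P[m])
    v,uu=np.where(m);print('mask',m.sum(),uu.min(),uu.max(),v.min(),v.max());sil.append([uu.min()-.5,uu.max()+.5,v.min()-.5,v.max()+.5])
    h=P[m]@a;top=P[m][h>np.percentile(h,90)-6];print('h top',np.percentile(h,[50,80,95]),top.mean(0))
ang=np.linspace(0,2*np.pi,72)
ring=25.5*(np.cos(ang)[:,None]*u+np.sin(ang)[:,None]*w);cyl=np.r_[ring+17*a,ring-17*a]
def f(c):
    e=[]
    for im,bb in zip((t,s),sil):
        q=M(cyl+c,im);e+=[q[:,0].min()-bb[0],q[:,0].max()-bb[1],q[:,1].min()-bb[2],q[:,1].max()-bb[3]]
    return np.array(e)
r=least_squares(f,[598,190,145],loss='soft_l1');print('cap_mid',r.x,'along-axis above cover',r.x@a,D,f(r.x))
```

```text
n [-0.503 -0.024  0.864] -215.65188268875747 377 yaw 2.7825886969753504
n [-0.5   -0.026  0.866] -211.64664558181676 342 yaw 3.028408013263818
axis [-0.499 -0.025  0.866] u [ 0.051 -0.999  0.   ]
mask 107 187 199 173 185
h top [-166.123 -163.269 -161.376] [594.846 186.402 158.117]
mask 252 289 309 224 242
h top [-175.404 -163.995 -162.632] [597.475 195.358 160.356]
cap_mid [598.263 188.829 140.977] along-axis above cover -181.44583997144196 [np.float64(-215.65188268875747), np.float64(-211.64664558181676)] [-0.954  0.556 -0.605  1.573 -0.431  0.103 -0.262  0.286]
```

Run:
```python
from h import *
from scipy.spatial.transform import Rotation as R
np.set_printoptions(precision=3,suppress=True)
o=ctrl.get_obs();M=R.from_rotvec(o['orientation']).as_matrix();print(o['t'],o['ee_pos'],M,o['width'],ctrl.grasp_offset)
print('tool y az',np.degrees(np.arctan2(M[1,1],M[0,1])),'ft',o['ft_force'])
```

```text
1.2 [ 243.868 -575.453  194.665] [[ 0.921  0.39   0.   ]
 [ 0.39  -0.921 -0.   ]
 [ 0.     0.    -1.   ]] 88.0997568345418 18.700000000000003
tool y az -67.03446312865209 ft [ 0.414 -0.322  0.981]
```

Call:
{"name": "play_rows", "arguments": {"dp": [[16.9,36.4,8],[16.9,36.4,8],[16.9,36.4,8],[16.9,36.4,8],[16.9,36.4,8],[16.9,36.4,8],[16.9,36.4,8],[16.9,36.4,0]], "yaw": [-5,-5,-5,-5,-5,-5,-5,-5], "gripper": 0}}

```text
t: 1.87
ee_pos: [380.2, -283.1, 252.4]
orientation: [3.104, -0.472, 0.004]
ft_force: [1.3, -0.1, 0.1]
width: 87.8
grasp_force: 0.0
```

Call:
{"name": "play_rows", "arguments": {"dp": [[16.9,36.4,0],[16.9,36.4,0],[16.9,36.4,0],[16.9,36.4,0],[16.9,36.4,0],[16.9,36.4,0],[16.9,36.4,0],[16.9,36.4,0]], "yaw": [-5,-5,0,0,0,0,0,0]}}

```text
t: 2.53
ee_pos: [514.8, 9.0, 250.9]
orientation: [-3.055, 0.734, -0.001]
ft_force: [0.1, -0.8, 0.2]
width: 87.4
grasp_force: 0.0
```

Call:
{"name": "play_rows", "arguments": {"dp": [[16.9,36.4,0],[16.9,36.4,0],[16.9,36.4,0],[16.9,36.4,0],[8,18,0],[0,0,0]], "yaw": [0,0,0,0,0,0]}}

```text
t: 3.03
ee_pos: [591.2, 174.4, 250.4]
orientation: [-3.055, 0.729, -0.001]
ft_force: [-0.8, -0.6, 0.2]
width: 88.0
grasp_force: 0.0
```

Call:
{"name": "play_rows", "arguments": {"dp": [[2,7,-30],[2,7.4,-30],[0,0,-30],[0,0,-20],[0,0,0],[0,0,0]], "yaw": [0,0,0,0,0,0], "gripper": 0.25}}

```text
t: 3.53
ee_pos: [593.0, 184.0, 140.1]
orientation: [3.053, -0.735, -0.003]
ft_force: [0.7, 0.7, 1.2]
width: 65.7
grasp_force: 0.0
```

Run:
```python
from h import *
t=viewer.get_image('top');s=viewer.get_image('side');o=ctrl.get_obs();print(o['ee_pos'],o['ft_force'],o['width'],o['qpos'])
a=s['pixels'][160:300,230:390];b=t['pixels'][130:220,140:250]
a=cv2.resize(a,None,fx=3.2,fy=3.2);b=cv2.resize(b,(int(110*a.shape[0]/90)//2,a.shape[0]//2))
c=np.zeros((a.shape[0],a.shape[1]+b.shape[1],3),np.uint8);c[:,:a.shape[1]]=a;c[:b.shape[0],a.shape[1]:]=b
cv2.imwrite('pics/a1.png',c[:,:,::-1])
```

```text
[594.87321547 184.70065641 142.3524211 ] [ 0.78341644 -0.0631347   0.08610537] 65.8308335383649 [ 2.81980655e-01  4.80071781e-01  1.67428263e+00 -7.98976316e-05
  9.84987853e-01  2.32524924e+00]
```

View pics/a1.png

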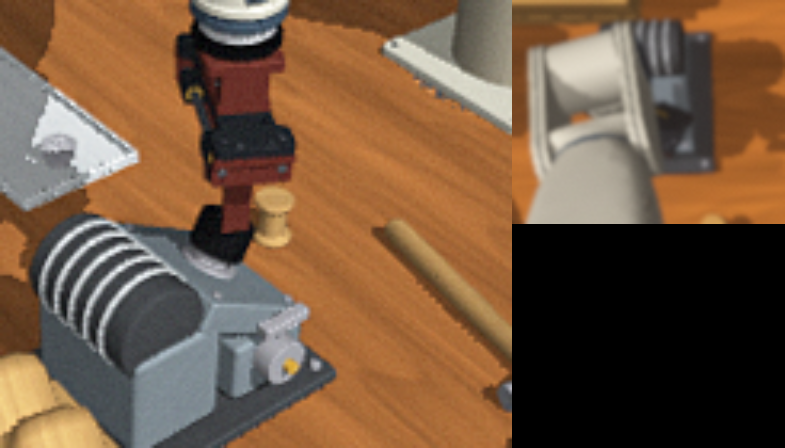

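Run:
```python
from h import *
np.set_printoptions(precision=1,suppress=True)
s=viewer.get_image('side');o=ctrl.get_obs();p=o['ee_pos'];d=np.array([-.45,-.89,0])
f=lambda X:(proj(s,X)-[230,160])*3.2
for k in (-40,40): print(k,f(p+k*d),f(p+k*d+[0,0,60]))
print('tcp',f(p),'cap',f([598.5,189,141]))
P,ok=cloud(s)
for q in [(237,200),(237,225),(225,235),(205,225)]: print(q,P[int(160+q[1]/3.2),int(230+q[0]/3.2)])
```

```text
-40 [229.9 257. ] [233.8 201.8]
40 [211.  200.9] [214.2 147. ]
tcp [220.2 228.3] cap [220.1 233.6]
(237, 200) [612.5 223.2 207.8]
(237, 225) [612.9 226.  182.5]
(225, 235) [611.3 208.7 159.8]
(205, 225) [619.2 191.8 163. ]
```

Call:
{"name": "play_rows", "arguments": {"dp": [[0.5,4,-11],[0,0,0],[0,0,0]], "yaw": [0,0,0]}}

```text
t: 3.93
ee_pos: [594.2, 189.1, 129.6]
orientation: [3.055, -0.734, -0.0]
ft_force: [0.3, -0.2, 0.2]
width: 65.3
grasp_force: 0.0
```

Call:
{"name": "play_rows", "arguments": {"dp": [[0,0,0],[0,0,0],[0,0,0],[0,0,0]], "yaw": [0,0,0,0], "gripper": 1}}

```text
t: 4.27
ee_pos: [594.9, 189.6, 130.1]
orientation: [-3.053, 0.734, -0.001]
ft_force: [2.7, 10.0, 0.1]
width: 43.0
grasp_force: 4.7
```

Call:
{"name": "play_rows", "arguments": {"dp": [[0,0,0],[0,0,0],[0,0,0]], "yaw": [0,0,0]}}

```text
t: 4.52
ee_pos: [597.6, 194.8, 131.8]
orientation: [-3.043, 0.735, -0.008]
ft_force: [3.9, 23.6, 1.1]
width: 26.9
grasp_force: 27.3
```

Run:
```python
from h import *
s=viewer.get_image('side');o=ctrl.get_obs();print(o['ee_pos'],o['ft_force'],o['width'],o['grasp_force'],o['moment'])
save(s,'a2.png',(270,190,340,260),8)
for p in (o['ee_pos'],[598.5,189,141]): print((proj(s,p)-[270,190])*8)
```

```text
[597.6897096  194.88389868 131.85653396] [ 3.41198704 23.69203091  2.7758438 ] 26.374307794554987 27.27062531048432 [ 3.93016399 -0.61764007 -0.32837482]
[241.19369499 372.01662471]
[230.23954132 343.95877213]
```

View pics/a2.png

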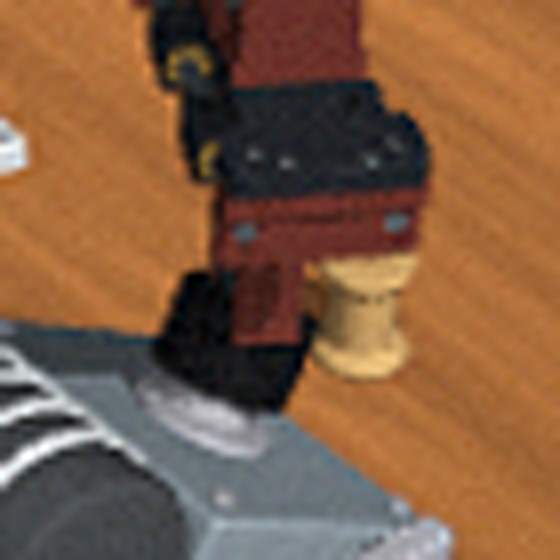

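Run:
```python
from h import *
np.set_printoptions(precision=0,suppress=True,linewidth=200)
s=viewer.get_image('side');P,ok=cloud(s)
print('width',ctrl.get_obs()['width'])
for r in range(218,244,3):
    print(r,' '.join('(%d,%d,%d)'%tuple(P[r,c]) for c in range(288,313,3)))
save(s,'a3.png',(200,60,360,260),3)
```

```text
width 26.44482651985522
218 (461,-28,0) (453,-21,0) (444,-16,0) (663,252,261) (656,255,260) (647,257,257) (641,261,257) (634,265,257) (627,269,256)
221 (476,-8,5) (465,-6,2) (457,0,2) (662,252,251) (654,255,249) (647,258,248) (641,262,248) (634,266,248) (627,269,247)
224 (484,1,3) (475,6,2) (603,172,164) (600,180,168) (613,209,192) (609,216,195) (601,219,194) (426,41,3) (459,90,48)
227 (492,12,0) (611,168,155) (613,183,165) (608,191,168) (614,211,184) (606,213,182) (598,217,181) (437,54,4) (458,90,36)
230 (504,27,3) (618,177,153) (618,190,161) (612,197,163) (613,210,172) (603,211,169) (598,217,170) (445,64,1) (457,91,23)
233 (590,132,99) (625,186,151) (620,193,154) (617,203,158) (609,207,158) (599,207,154) (593,213,154) (462,83,9) (456,91,11)
236 (609,155,113) (629,192,146) (621,195,144) (619,206,151) (611,209,149) (600,209,144) (594,215,145) (468,90,3) (463,100,8)
239 (632,183,131) (625,188,131) (619,194,132) (616,203,137) (612,211,141) (600,210,134) (484,95,2) (473,98,0) (466,104,0)
242 (641,195,132) (636,202,135) (622,199,126) (617,206,129) (608,208,126) (576,185,94) (494,108,3) (481,108,-2) (476,116,0)
```

View pics/a3.png

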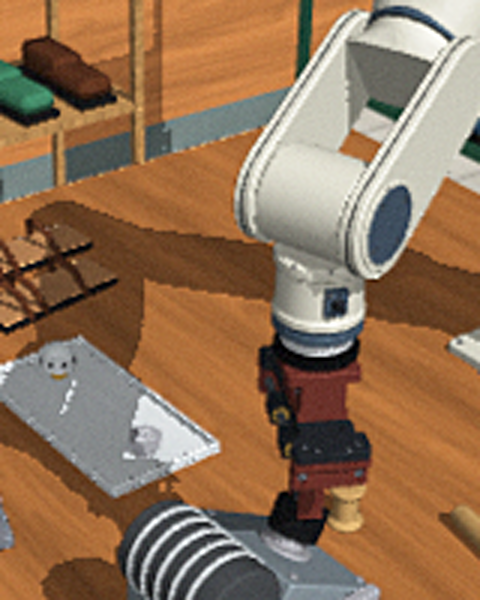

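Call:
{"name": "play_rows", "arguments": {"dp": [[0,0,0],[0,0,0],[0,0,0],[0,0,0],[0,0,0]], "yaw": [0,0,0,0,0], "gripper": 0.25}}

```text
t: 5.03
ee_pos: [594.0, 188.5, 129.4]
orientation: [3.054, -0.734, -0.001]
ft_force: [-0.0, 0.0, -0.4]
width: 56.3
grasp_force: 0.0
```

Call:
{"name": "play_rows", "arguments": {"dp": [[0,0,0],[0,0,0],[0,0,0],[0,0,0],[0,0,0],[0,0,0]], "yaw": [6,6,6,6,6,0]}}

```text
t: 5.53
ee_pos: [594.0, 188.4, 129.3]
orientation: [3.14, 0.086, -0.002]
ft_force: [-0.2, -0.7, -0.1]
width: 66.0
grasp_force: 0.0
```

Run:
```python
from h import *
np.set_printoptions(precision=0,suppress=True,linewidth=200)
s=viewer.get_image('side');P,ok=cloud(s);o=ctrl.get_obs();print(o['ee_pos'],o['width'],o['ft_force'],o['orientation'])
for r in range(221,244,3):
    print(r,' '.join('(%d,%d,%d)'%tuple(P[r,c]) for c in range(285,322,3)))
save(s,'a4.png',(270,190,340,260),8)
```

```text
[594. 188. 129.] 65.49811463733141 [ 0.  0. -0.] [ 3.  0. -0.]
221 (481,-18,1) (607,149,162) (604,158,167) (588,153,157) (443,-1,-3) (439,9,1) (428,12,-1) (421,19,0) (604,234,214) (620,262,239) (619,272,245) (432,89,48) (379,48,0)
224 (490,-7,0) (485,3,4) (475,6,2) (604,172,164) (589,168,155) (451,24,3) (441,27,0) (433,33,1) (601,231,201) (588,228,193) (451,95,48) (444,103,50) (391,62,1)
227 (500,5,0) (491,11,0) (480,13,-3) (612,183,164) (608,191,168) (599,193,165) (580,184,151) (444,47,2) (600,230,190) (589,231,186) (451,97,38) (443,102,37) (402,74,1)
230 (513,22,4) (502,25,1) (618,178,153) (618,190,161) (611,195,162) (608,204,166) (601,208,166) (585,203,155) (597,229,177) (588,230,174) (454,102,30) (444,105,28) (413,87,1)
233 (602,132,104) (592,134,102) (621,182,147) (619,192,152) (613,199,154) (607,204,155) (602,211,158) (605,226,169) (598,231,169) (584,227,160) (450,99,14) (440,102,11) (424,99,1)
236 (622,157,120) (610,156,114) (626,188,142) (621,196,145) (616,203,147) (612,210,150) (606,216,151) (592,213,144) (467,90,3) (458,95,2) (452,102,4) (443,106,3) (433,110,0)
239 (637,176,128) (632,183,131) (624,186,129) (626,202,140) (619,206,140) (611,210,139) (602,213,137) (485,97,3) (474,98,0) (469,107,3) (458,109,0) (452,117,1) (444,122,1)
242 (654,198,141) (639,192,130) (635,201,133) (624,200,128) (616,204,126) (610,210,128) (574,182,92) (492,105,0) (486,113,2) (479,119,3) (467,120,0) (461,127,1) (455,134,2)
```

View pics/a4.png

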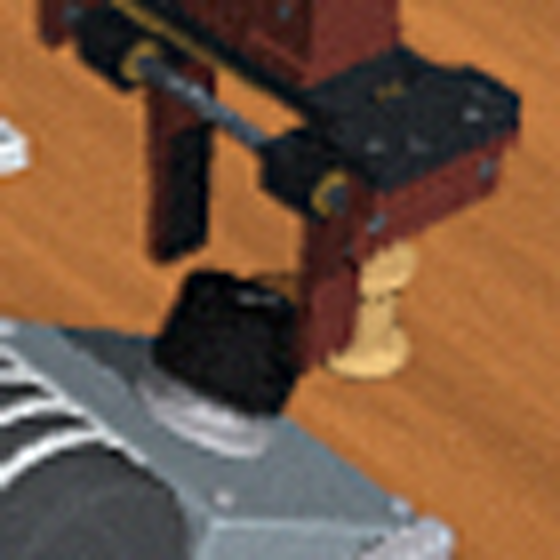

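Run:
```python
from h import *
np.set_printoptions(precision=1,suppress=True,linewidth=200)
s=viewer.get_image('side')
for z in (129,145,152,160,168): print(z,[(proj(s,X)-[270,190])*8 for X in ([604,235,z],[584,235,z],[604,155.5,z],[584,155.5,z],[604,221.5,z])])
p=s['pixels'].astype(int);P,ok=cloud(s)
red=(p[...,0]>1.6*p[...,1])&(p[...,0]<140)&(p[...,2]<70)&ok&(np.linalg.norm(P[...,:2]-[594,188],axis=-1)<80)&(P[...,2]>120)&(P[...,2]<205)
Q=P[red];n=Q[Q[:,1]>205];print(len(n),n.mean(0),np.sort(n[:,2])[:12]);f=Q[Q[:,1]<175];print(len(f),f.mean(0),np.sort(f[:,2])[:8])
```

```text
129 [array([299.8, 445.7]), array([344.1, 424.5]), array([158. , 327.2]), array([201.6, 307.6]), array([274.9, 424.9])]
145 [array([302.6, 410. ]), array([347.2, 388.9]), array([159.8, 292.1]), array([203.7, 272.6]), array([277.6, 389.3])]
152 [array([303.9, 394.2]), array([348.6, 373.1]), array([160.6, 276.6]), array([204.6, 257.2]), array([278.7, 373.6])]
160 [array([305.3, 376. ]), array([350.2, 355. ]), array([161.5, 258.8]), array([205.7, 239.4]), array([280.1, 355.5])]
168 [array([306.8, 357.8]), array([351.8, 336.8]), array([162.5, 240.8]), array([206.7, 221.5]), array([281.4, 337.2])]
88 [594.9 230.3 182.3] [157.8 160.1 160.2 163.3 164.3 164.8 164.8 165.  165.2 165.5 165.8 166.7]
40 [605.4 154.1 180.5] [150.5 159.6 159.7 160.3 160.6 161.6 163.6 165.8]
```

Call:
{"name": "play_rows", "arguments": {"dp": [[0,0.5,-10],[0,0,-10],[0,0,-8],[0,0,0],[0,0,0],[0,0,0],[0,0,0]], "yaw": [0,-6,-6,-6,-6,-6,0], "gripper": 0.25}}

```text
t: 6.22
ee_pos: [594.0, 189.3, 100.7]
orientation: [3.052, -0.743, -0.001]
ft_force: [-0.6, 0.1, 0.1]
width: 66.3
grasp_force: 0.0
```

Call:
{"name": "play_rows", "arguments": {"dp": [[0,0,0],[0,0,0],[0,0,0],[0,0,0]], "yaw": [0,0,0,0], "gripper": 1}}

```text
t: 6.55
ee_pos: [594.5, 189.9, 101.3]
orientation: [-3.054, 0.733, -0.0]
ft_force: [2.1, 3.7, -4.2]
width: 55.7
grasp_force: 29.9
```

Call:
{"name": "play_rows", "arguments": {"dp": [[-0.16,0,0.28],[-0.16,0,0.28],[-0.16,0,0.28],[-0.16,0,0.28],[-0.16,0,0.28],[-0.16,0,0.28],[-0.16,0,0.28],[-0.16,0,0.28]], "yaw": [7,7,7,7,7,7,7,7]}}

```text
t: 7.22
ee_pos: [592.0, 184.0, 104.4]
orientation: [3.033, 0.793, -0.007]
ft_force: [-1.4, -27.4, 7.9]
width: 50.8
grasp_force: 30.0
```

Call:
{"name": "play_rows", "arguments": {"dp": [[0,0,0],[0,0,0],[0,0,0],[0,0,0]], "yaw": [0,0,0,0], "gripper": 0.25}}

```text
t: 7.55
ee_pos: [593.0, 189.6, 104.0]
orientation: [-3.042, -0.786, 0.0]
ft_force: [-0.2, 0.6, 0.5]
width: 65.9
grasp_force: 0.0
```

```bash
cat > capfit.py <<'E'
from h import *
from scipy.optimize import least_squares
a=np.array([-.499,-.025,.866]);u=np.array([.051,-.999,0]);w=np.cross(a,u)
def cover_top(im):
    P,ok=cloud(im);b=im['pixels'].max(-1)
    m=ok&(np.linalg.norm(P-[590,189,152],axis=-1)<45)&(b<75)
    return P[m]
E
python3 - <<'E'
from capfit import *
np.set_printoptions(precision=1,suppress=True)
s=viewer.get_image('side');o=ctrl.get_obs();print(o['ee_pos'],o['ft_force'],o['width'],o['moment'])
Q=cover_top(s);Q=Q[np.hypot((Q-[598.5,189,141])@u,(Q-[598.5,189,141])@w)<22]
h=(Q-[598.5,189,141])@a;print(len(h),np.percentile(h,[25,50,75,95]))
save(s,'a5.png',(270,190,340,260),8)
E
```

```text
[593.  189.7 103.9] [-0.7 -0.2  0.6] 65.61824416906707 [-0. -0.  0.]
52 [20.1 21.9 23.4 25.3]
```

View pics/a5.png

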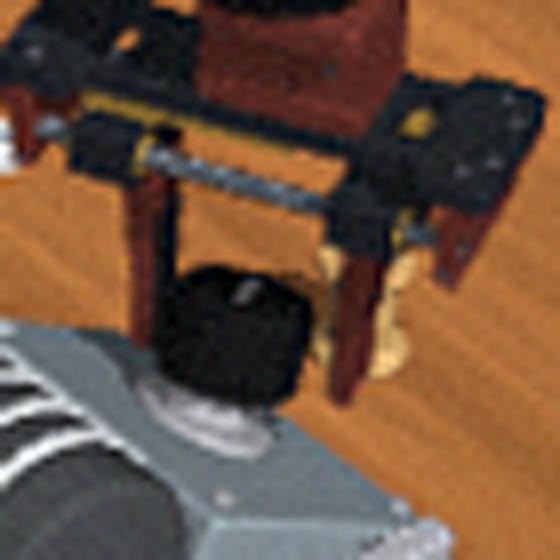

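Call:
{"name": "play_rows", "arguments": {"dp": [[0,0,0],[0,0,0],[0,0,0],[0,0,0],[0,0,0],[0,0,0],[0,0,0]], "yaw": [-7.1,-7.1,-7.1,-7.1,-7.1,-7.1,-7.1]}}

```text
t: 8.18
ee_pos: [592.9, 189.9, 103.8]
orientation: [3.089, -0.574, -0.0]
ft_force: [-0.4, 0.8, -0.3]
width: 65.8
grasp_force: 0.0
```

Call:
{"name": "play_rows", "arguments": {"dp": [[0,0,0],[0,0,0],[0,0,0],[0,0,0]], "yaw": [0,0,0,0], "gripper": 1}}

```text
t: 8.52
ee_pos: [593.0, 189.9, 103.9]
orientation: [-3.091, 0.561, 0.0]
ft_force: [-0.7, 2.5, -0.5]
width: 55.2
grasp_force: 29.8
```

Call:
{"name": "play_rows", "arguments": {"dp": [[-0.16,0,0.27],[-0.16,0,0.27],[-0.16,0,0.27],[-0.16,0,0.27],[-0.16,0,0.27],[-0.16,0,0.27],[-0.16,0,0.27]], "yaw": [7.1,7.1,7.1,7.1,7.1,7.1,7.1]}}

```text
t: 9.1
ee_pos: [590.7, 183.4, 105.9]
orientation: [3.031, 0.795, -0.009]
ft_force: [-3.9, -33.8, 12.3]
width: 50.8
grasp_force: 31.1
```

Call:
{"name": "play_rows", "arguments": {"dp": [[0,0,0],[0,0,0],[0,0,0],[0,0,0],[0,0,0],[0,0,0],[0,0,0],[0,0,0]], "yaw": [0,-7.1,-7.1,-7.1,-7.1,-7.1,-7.1,-7.1], "gripper": 0.25}}

```text
t: 9.77
ee_pos: [591.9, 189.3, 105.8]
orientation: [3.089, -0.572, -0.0]
ft_force: [0.1, 0.0, 0.3]
width: 65.9
grasp_force: 0.0
```

Call:
{"name": "play_rows", "arguments": {"dp": [[0,0,0],[0,0,0],[0,0,0],[0,0,0]], "yaw": [0,0,0,0], "gripper": 1}}

```text
t: 10.1
ee_pos: [592.6, 190.4, 106.0]
orientation: [-3.09, 0.559, -0.002]
ft_force: [0.8, 5.0, -1.4]
width: 53.4
grasp_force: 29.5
```

Call:
{"name": "play_rows", "arguments": {"dp": [[-0.16,0,0.27],[-0.16,0,0.27],[-0.16,0,0.27],[-0.16,0,0.27],[-0.16,0,0.27],[-0.16,0,0.27],[-0.16,0,0.27]], "yaw": [7.1,7.1,7.1,7.1,7.1,7.1,7.1]}}

```text
t: 10.68
ee_pos: [590.3, 184.1, 107.6]
orientation: [3.031, 0.799, -0.006]
ft_force: [0.1, -29.7, 7.1]
width: 50.7
grasp_force: 30.6
```

Call:
{"name": "play_rows", "arguments": {"dp": [[0,0,0],[0,0,0],[0,0,0],[0,0,0],[0,0,0],[0,0,0],[0,0,0],[0,0,0]], "yaw": [0,-7.1,-7.1,-7.1,-7.1,-7.1,-7.1,-7.1], "gripper": 0.25}}

```text
t: 11.35
ee_pos: [590.6, 189.1, 107.6]
orientation: [3.089, -0.568, -0.001]
ft_force: [-0.5, -0.1, 0.2]
width: 65.7
grasp_force: 0.0
```

Run:
```python
from capfit import *
np.set_printoptions(precision=1,suppress=True)
s=viewer.get_image('side');o=ctrl.get_obs();print(o['ee_pos'],o['ft_force'],o['width'],o['moment'])
Q=cover_top(s);Q=Q[np.hypot((Q-[598.5,189,141])@u,(Q-[598.5,189,141])@w)<22]
h=(Q-[598.5,189,141])@a;print(len(h),np.percentile(h,[25,50,75,95]))
```

```text
[590.7 189.1 107.6] [ 0.1  0.3 -0.6] 65.52996201416333 [ 0.1  0.  -0. ]
22 [18.1 19.9 21.4 22.7]
```

Call:
{"name": "play_rows", "arguments": {"dp": [[0,0,0],[0,0,0],[0,0,0],[0,0,0]], "yaw": [0,0,0,0], "gripper": 1}}

```text
t: 11.73
ee_pos: [592.2, 191.6, 108.1]
orientation: [-3.088, 0.556, -0.004]
ft_force: [2.2, 8.8, -3.0]
width: 52.7
grasp_force: 29.0
```

Call:
{"name": "play_rows", "arguments": {"dp": [[-0.16,-0.7,0.27],[-0.16,-0.7,0.27],[-0.16,-0.7,0.27],[-0.16,-0.7,0.27],[-0.16,-0.7,0.27],[-0.16,-0.7,0.27],[-0.16,-0.7,0.27]], "yaw": [7.1,7.1,7.1,7.1,7.1,7.1,7.1]}}

```text
t: 12.32
ee_pos: [587.3, 182.1, 109.2]
orientation: [3.035, 0.802, -0.01]
ft_force: [-10.2, -17.0, 9.8]
width: 48.5
grasp_force: 31.9
```

Call:
{"name": "play_rows", "arguments": {"dp": [[0,0,0],[0,1.6,0],[0,1.7,0],[0,1.6,0]], "yaw": [0,0,0,0], "gripper": 0.25}}

```text
t: 12.65
ee_pos: [590.0, 189.9, 109.7]
orientation: [-3.041, -0.788, -0.001]
ft_force: [0.1, 0.9, 0.3]
width: 65.5
grasp_force: 0.0
```

Run:
```python
from capfit import *
np.set_printoptions(precision=1,suppress=True)
s=viewer.get_image('side');o=ctrl.get_obs();print(o['ee_pos'],o['ft_force'],o['width'],o['moment'])
Q=cover_top(s);Q=Q[np.hypot((Q-[598.5,189,141])@u,(Q-[598.5,189,141])@w)<22]
h=(Q-[598.5,189,141])@a;print(len(h),np.percentile(h,[25,50,75,95]))
p=s['pixels'][220:245,285:315];P,ok=cloud(s)
hh=(P-[598.5,189,141])@a
g=(p.min(-1)>75)&(hh[220:245,285:315]>12);v,uu=np.where(g);print([(a_+285,b_+220,p[b_,a_].tolist(),P[b_+220,a_+285].round()) for a_,b_ in zip(uu,v)][:8])
import pickle;pickle.dump(s['pixels'],open('pics/f1.pkl','wb'))
```

```text
[590.  190.2 109.7] [-1.2  0.7  0.6] 65.53443970523834 [0. 0. 0.]
74 [20.8 23.7 26.4 28.2]
[(np.int64(312), np.int64(222), [212, 171, 103], array([1318., 1010., 1014.])), (np.int64(302), np.int64(227), [76, 77, 82], array([594., 196., 165.])), (np.int64(303), np.int64(228), [78, 79, 81], array([595., 202., 166.]))]
```

```bash
cat >> capfit.py <<'E'
def sil(im,c):
    ang=np.linspace(0,2*np.pi,60);ring=25.5*(np.cos(ang)[:,None]*u+np.sin(ang)[:,None]*w)
    q=np.array([proj(im,x) for x in np.r_[ring+17*a,ring-17*a]+c]);return cv2.convexHull((q*8).astype(np.float32))
def climb(im,base=(598.5,189,141)):
    dark=(cv2.resize(im['pixels'],None,fx=8,fy=8,interpolation=cv2.INTER_LINEAR).max(-1)<62)
    best=[]
    for dc in np.arange(-3,16,.5):
        for du in (-2,0,2):
            H=sil(im,np.array(base)+dc*a+du*u);m=np.zeros(dark.shape,np.uint8);cv2.fillConvexPoly(m,H.astype(np.int32),1)
            big=cv2.dilate(m,np.ones((25,25)))-m
            best.append((dark[m>0].mean()-dark[big>0].mean(),dc,du))
    return sorted(best)[::-1][:4]
E
python3 - <<'E'
from capfit import *
import pickle
s=viewer.get_image('side');print(climb(s))
b=s.copy()
im=cv2.imread('pics/s0.png')[:,:,::-1];b['pixels']=im;print('start',climb(b))
E
```

```text
[(np.float64(0.6200326879091775), np.float64(3.5), 0), (np.float64(0.6185268065938041), np.float64(3.0), 0), (np.float64(0.6114665440804066), np.float64(2.5), 0), (np.float64(0.6105582665317463), np.float64(2.0), 0)]
start [(np.float64(0.8914376234364714), np.float64(0.5), -2), (np.float64(0.891374725753643), np.float64(1.0), -2), (np.float64(0.8889272821201313), np.float64(1.5), -2), (np.float64(0.8779711502304918), np.float64(2.0), -2)]
```

Call:
{"name": "play_rows", "arguments": {"dp": [[1,0,-2],[1,0,-2],[1,0,-2],[1,0,-3],[0.5,-0.5,-3],[0,0,0],[0,0,0],[0,0,0]], "yaw": [-7,-7,-7,-7,-7,-7,-7,0]}}

```text
t: 13.42
ee_pos: [594.2, 189.1, 97.5]
orientation: [3.093, -0.552, -0.0]
ft_force: [0.3, -0.7, -0.6]
width: 65.8
grasp_force: 0.0
```

Call:
{"name": "play_rows", "arguments": {"dp": [[0,0,0],[0,0,0],[0,0,0],[0,0,0],[0,0,0]], "yaw": [0,0,0,0,0], "gripper": 1}}

```text
t: 13.83
ee_pos: [595.5, 191.6, 98.0]
orientation: [-3.09, 0.541, -0.004]
ft_force: [2.5, 9.9, -2.9]
width: 52.0
grasp_force: 30.0
```

Call:
{"name": "play_rows", "arguments": {"dp": [[-0.16,0,0.27],[-0.16,0,0.27],[-0.16,0,0.27],[-0.16,0,0.27]], "yaw": [7,7,7,7]}}

```text
t: 14.17
ee_pos: [594.3, 189.2, 98.5]
orientation: [-3.133, -0.23, -0.002]
ft_force: [4.8, -3.1, -6.7]
width: 50.8
grasp_force: 30.6
```

Call:
{"name": "play_rows", "arguments": {"dp": [[-0.16,0,0.27],[-0.16,0,0.27],[-0.16,0,0.27]], "yaw": [7,7,7]}}

```text
t: 14.42
ee_pos: [595.4, 186.5, 99.6]
orientation: [3.034, 0.798, 0.005]
ft_force: [13.4, -15.1, -1.9]
width: 50.7
grasp_force: 30.1
```

Call:
{"name": "play_rows", "arguments": {"dp": [[0,0,0],[0,0,0],[0,0,0],[0,0,0]], "yaw": [0,0,0,0], "gripper": 0.25}}

```text
t: 14.75
ee_pos: [592.8, 189.2, 99.4]
orientation: [-3.041, -0.787, 0.0]
ft_force: [-0.7, 0.5, 0.3]
width: 66.0
grasp_force: 0.0
```

Run:
```python
from capfit import *
s=viewer.get_image('side');print(climb(s));P,ok=cloud(s)
p=s['pixels'][220:245,285:315].astype(int);hh=((P-[598.5,189,141])@a)[220:245,285:315]
rr=np.hypot((P-[598.5,189,141])@u,(P-[598.5,189,141])@w)[220:245,285:315]
m=(hh>10)&(hh<40)&(rr<22);v,c=np.where(m);o=np.argsort(-p.sum(-1)[v,c])[:5]
print([(c[i]+285,v[i]+220,p[v[i],c[i]].tolist(),P[v[i]+220,c[i]+285].round()) for i in o])
H=np.percentile(hh[m],[50,75,95]);print(H,ctrl.get_obs()['ee_pos'])
save(s,'a6.png',(270,190,340,260),8)
```

```text
[(np.float64(0.571909782561668), np.float64(3.5), 2), (np.float64(0.5704748843472515), np.float64(2.5), 2), (np.float64(0.569770275001872), np.float64(4.0), 2), (np.float64(0.5682390486167694), np.float64(2.0), 2)]
[(np.int64(298), np.int64(225), [81, 81, 82], array([602., 188., 170.])), (np.int64(301), np.int64(226), [78, 78, 81], array([599., 197., 171.])), (np.int64(299), np.int64(225), [75, 76, 80], array([599., 189., 170.])), (np.int64(302), np.int64(226), [74, 72, 76], array([595., 196., 169.])), (np.int64(297), np.int64(225), [72, 70, 77], array([601., 182., 166.]))]
[25.85450059 28.07841132 30.81931042] [592.84831296 189.24863172  99.42650009]
```

View pics/a6.png

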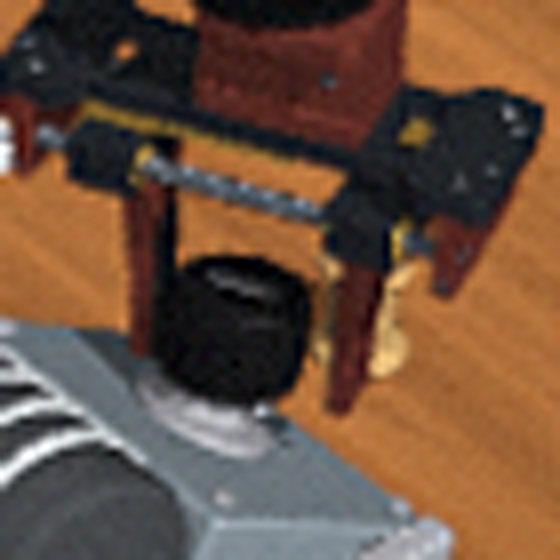

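Call:
{"name": "play_rows", "arguments": {"dp": [[-0.5,0,2],[-0.5,0,1],[0,0,1],[0,0,0],[0,0,0],[0,0,0],[0,0,0]], "yaw": [-7.1,-7.1,-7.1,-7.1,-7.1,-7.1,-7.1]}}

```text
t: 15.38
ee_pos: [591.9, 189.3, 103.5]
orientation: [-3.089, 0.574, 0.0]
ft_force: [0.2, -0.4, -0.1]
width: 65.8
grasp_force: 0.0
```

Call:
{"name": "play_rows", "arguments": {"dp": [[0,0,0],[0,0,0],[0,0,0],[0,0,0]], "yaw": [0,0,0,0], "gripper": 1}}

```text
t: 15.72
ee_pos: [593.3, 191.5, 104.1]
orientation: [-3.088, 0.557, -0.004]
ft_force: [2.7, 8.7, -0.6]
width: 52.5
grasp_force: 30.0
```

Call:
{"name": "play_rows", "arguments": {"dp": [[-0.16,0,0.27],[-0.16,0,0.27],[-0.16,0,0.27],[-0.16,0,0.27],[-0.16,0,0.27],[-0.16,0,0.27],[-0.16,0,0.27]], "yaw": [7.1,7.1,7.1,7.1,7.1,7.1,7.1]}}

```text
t: 16.3
ee_pos: [592.2, 185.8, 105.4]
orientation: [3.033, 0.8, 0.002]
ft_force: [8.9, -16.2, -3.1]
width: 50.9
grasp_force: 30.7
```

Call:
{"name": "play_rows", "arguments": {"dp": [[0,0,0],[0,0,0],[0,0,0]], "yaw": [0,0,0], "gripper": 0.25}}

```text
t: 16.55
ee_pos: [590.8, 189.1, 105.4]
orientation: [-3.041, -0.788, 0.0]
ft_force: [-0.9, 1.0, -0.4]
width: 64.8
grasp_force: 0.0
```

Call:
{"name": "play_rows", "arguments": {"dp": [[0,0,0],[0,0,0],[0,0,0],[0,0,0],[0,0,0],[0,0,0],[0,0,0]], "yaw": [-7.1,-7.1,-7.1,-7.1,-7.1,-7.1,-7.1]}}

```text
t: 17.13
ee_pos: [590.7, 189.5, 105.3]
orientation: [-3.089, 0.572, 0.001]
ft_force: [0.8, -0.1, 0.1]
width: 66.2
grasp_force: 0.0
```

Call:
{"name": "play_rows", "arguments": {"dp": [[0,0,0],[0,0,0],[0,0,0],[0,0,0]], "yaw": [0,0,0,0], "gripper": 1}}

```text
t: 17.47
ee_pos: [592.3, 192.8, 105.8]
orientation: [-3.086, 0.556, -0.004]
ft_force: [2.8, 14.7, -3.1]
width: 50.7
grasp_force: 30.0
```

Call:
{"name": "play_rows", "arguments": {"dp": [[-0.16,0,0.27],[-0.16,0,0.27],[-0.16,0,0.27],[-0.16,0,0.27],[-0.16,0,0.27],[-0.16,0,0.27],[-0.16,0,0.27]], "yaw": [7.1,7.1,7.1,7.1,7.1,7.1,7.1]}}

```text
t: 18.05
ee_pos: [587.6, 182.8, 105.9]
orientation: [3.029, 0.801, -0.013]
ft_force: [-3.6, -38.0, 5.0]
width: 49.6
grasp_force: 31.8
```

Call:
{"name": "play_rows", "arguments": {"dp": [[0,0,0],[0,0,0],[0,0,0],[0,0,0]], "yaw": [0,0,0,0], "gripper": 0.25}}

```text
t: 18.38
ee_pos: [590.0, 189.4, 107.3]
orientation: [-3.04, -0.79, -0.001]
ft_force: [-0.0, -0.5, 0.7]
width: 65.5
grasp_force: 0.0
```

```bash
cat >> capfit.py <<'E'
def top(im):
    P,ok=cloud(im);p=im['pixels'][215:245,285:315].astype(int);D=P-[598.5,189,141];hh=(D@a)[215:245,285:315]
    rr=np.hypot(D@u,D@w)[215:245,285:315];m=(hh>10)&(hh<45)&(rr<22)&(p.max(-1)<90);return np.percentile(hh[m],[50,75,95]),m.sum()
E
python3 - <<'E'
from capfit import *
s=viewer.get_image('side');print(top(s),ctrl.get_obs()['ee_pos']);save(s,'a7.png',(270,190,340,260),8)
d=s['pixels'].max(-1);print(d[218:246,299],d[218:246,296])
E
```

```text
(array([27.77019448, 30.73223767, 32.57482951]), np.int64(67)) [590.0117528  189.49006865 107.3572338 ]
[156 172 166  16   8  14  24  78 126   2  18  22  33  35  17  27  19  18
  24  31  18  13  50 152 201 173 149 171] [169 186 177  70   4   8  13  13  11  17  24  23  19  23  15  19  22  11
  29  26   8  29  95 164 195 161 178 206]
```

```bash
cat >> capfit.py <<'E'
def edges(px):
    r=[]
    for c in range(293,303):
        d=px[215:250,c].max(-1).astype(float);k=np.where(d<60)[0]
        def sub(i,j): return i+(60-d[i])/(d[j]-d[i])*(j-i)
        r.append((215+sub(k[0],k[0]-1),215+sub(k[-1],k[-1]+1)))
    return np.mean(r,0),np.array(r)
def expect(im,c): # predicted edges
    m=np.zeros((384*8,512*8),np.uint8);cv2.fillConvexPoly(m,sil(im,np.array([598.5,189,141])+c*a).astype(np.int32),1);m=m[:,4::8]
    r=[(np.where(m[:,k])[0].min()/8,np.where(m[:,k])[0].max()/8) for k in range(293,303)];return np.mean(r,0)
E
python3 - <<'E'
from capfit import *
np.set_printoptions(precision=2,suppress=True)
s=viewer.get_image('side')
print('start',edges(cv2.imread('pics/s0.png'))[0],'now',edges(s['pixels'])[0])
a6=cv2.resize(cv2.imread('pics/a6.png'),(70,70),interpolation=cv2.INTER_AREA);f=np.zeros((384,512,3),np.uint8)+200;f[190:260,270:340]=a6;print('a6',edges(f)[0])
for c in (0,3,6,9,12,15): print(c,expect(s,c))
E
```

```text
start [224.21 240.37] now [221.15 239.64]
a6 [221.83 239.65]
0 [224.14 241.47]
3 [223.16 240.44]
6 [222.21 239.26]
9 [221.32 238.22]
12 [220.45 237.05]
15 [219.69 235.94]
```

Call:
{"name": "play_rows", "arguments": {"dp": [[1,0.5,-2],[1,0.5,-2],[0,0,0],[0,0,0],[0,0,0],[0,0,0],[0,0,0]], "yaw": [-7.1,-7.1,-7.1,-7.1,-7.1,-7.1,-7.1]}}

```text
t: 19.07
ee_pos: [591.9, 190.5, 103.3]
orientation: [-3.089, 0.572, -0.0]
ft_force: [-0.5, 0.5, 0.5]
width: 65.8
grasp_force: 0.0
```

Call:
{"name": "play_rows", "arguments": {"dp": [[0,0,0],[0,0,0],[0,0,0],[0,0,0],[0,0,0]], "yaw": [0,0,0,0,0], "gripper": 1}}

```text
t: 19.48
ee_pos: [593.7, 192.5, 104.3]
orientation: [-3.087, 0.557, -0.005]
ft_force: [2.5, 9.2, 0.2]
width: 51.2
grasp_force: 30.0
```

Call:
{"name": "play_rows", "arguments": {"dp": [[-0.16,-0.4,0.27],[-0.16,-0.4,0.27],[-0.16,-0.4,0.27],[-0.16,-0.4,0.27],[-0.16,-0.4,0.27],[-0.16,-0.4,0.27],[-0.16,-0.4,0.27]], "yaw": [7.1,7.1,7.1,7.1,7.1,7.1,7.1]}}

```text
t: 20.07
ee_pos: [591.9, 184.7, 105.4]
orientation: [3.033, 0.801, 0.001]
ft_force: [6.2, -15.3, 0.1]
width: 51.0
grasp_force: 30.0
```

Call:
{"name": "play_rows", "arguments": {"dp": [[0,0,0],[0,0.6,0],[0,0.6,0],[0,0.6,0]], "yaw": [0,0,0,0], "gripper": 0.25}}

```text
t: 20.4
ee_pos: [590.5, 189.3, 105.0]
orientation: [-3.041, -0.787, 0.0]
ft_force: [-0.7, 0.2, 0.1]
width: 65.8
grasp_force: 0.0
```

Run:
```python
from capfit import *
s=viewer.get_image('side');print(edges(s['pixels'])[0],top(s),ctrl.get_obs()['ee_pos'])
```

```text
[220.67465404 238.62478778] (array([28.95039133, 31.33356396, 33.86922433]), np.int64(69)) [590.51452144 189.4578157  105.05401792]
```

Call:
{"name": "play_rows", "arguments": {"dp": [[0.5,0.5,-0.5],[0.5,0.5,0],[0,0,0],[0,0,0],[0,0,0],[0,0,0],[0,0,0]], "yaw": [-7.1,-7.1,-7.1,-7.1,-7.1,-7.1,-7.1]}}

```text
t: 21.03
ee_pos: [591.5, 190.3, 104.6]
orientation: [-3.089, 0.573, 0.0]
ft_force: [-0.7, 0.1, -0.1]
width: 65.7
grasp_force: 0.0
```

Call:
{"name": "play_rows", "arguments": {"dp": [[0,0,0],[0,0,0],[0,0,0],[0,0,0],[0,0,0]], "yaw": [0,0,0,0,0], "gripper": 1}}

```text
t: 21.45
ee_pos: [592.2, 191.0, 104.8]
orientation: [-3.089, 0.561, -0.001]
ft_force: [2.5, 5.1, -1.5]
width: 51.4
grasp_force: 30.0
```

Call:
{"name": "play_rows", "arguments": {"dp": [[-0.16,-0.4,0.27],[-0.16,-0.4,0.27],[-0.16,-0.4,0.27],[-0.16,-0.4,0.27],[-0.16,-0.4,0.27],[-0.16,-0.4,0.27],[-0.16,-0.4,0.27]], "yaw": [7.1,7.1,7.1,7.1,7.1,7.1,7.1]}}

```text
t: 22.03
ee_pos: [593.3, 186.5, 106.5]
orientation: [3.037, 0.796, 0.007]
ft_force: [6.8, -8.3, -5.7]
width: 51.0
grasp_force: 30.9
```

Call:
{"name": "play_rows", "arguments": {"dp": [[0,0,0],[0,0.6,0],[0,0.6,0],[0,0.6,0]], "yaw": [0,0,0,0], "gripper": 0.25}}

```text
t: 22.37
ee_pos: [590.2, 189.0, 106.5]
orientation: [-3.042, -0.785, 0.001]
ft_force: [-0.0, -0.6, -0.6]
width: 65.6
grasp_force: 0.0
```

Call:
{"name": "play_rows", "arguments": {"dp": [[0.5,0.5,0],[0.5,0.5,0],[0,0,0],[0,0,0],[0,0,0],[0,0,0],[0,0,0]], "yaw": [-7.1,-7.1,-7.1,-7.1,-7.1,-7.1,-7.1]}}

```text
t: 22.95
ee_pos: [591.3, 190.2, 106.6]
orientation: [3.088, -0.575, -0.0]
ft_force: [-0.2, 0.4, 0.3]
width: 65.4
grasp_force: 0.0
```

Call:
{"name": "play_rows", "arguments": {"dp": [[0,0,0],[0,0,0],[0,0,0],[0,0,0],[0,0,0]], "yaw": [0,0,0,0,0], "gripper": 1}}

```text
t: 23.37
ee_pos: [591.6, 190.1, 106.6]
orientation: [-3.091, 0.563, 0.0]
ft_force: [-0.5, 0.4, 0.2]
width: 53.0
grasp_force: 30.0
```

Call:
{"name": "play_rows", "arguments": {"dp": [[-0.16,-0.4,0.27],[-0.16,-0.4,0.27],[-0.16,-0.4,0.27],[-0.16,-0.4,0.27],[-0.16,-0.4,0.27],[-0.16,-0.4,0.27],[-0.16,-0.4,0.27]], "yaw": [7.1,7.1,7.1,7.1,7.1,7.1,7.1]}}

```text
t: 23.95
ee_pos: [590.0, 183.4, 108.4]
orientation: [3.034, 0.796, -0.005]
ft_force: [0.1, -22.3, 7.0]
width: 51.1
grasp_force: 29.8
```

Call:
{"name": "play_rows", "arguments": {"dp": [[0,0,0],[0,0.6,0],[0,0.6,0],[0,0.6,0]], "yaw": [0,0,0,0], "gripper": 0.25}}

```text
t: 24.28
ee_pos: [590.5, 189.3, 108.4]
orientation: [-3.042, -0.785, 0.0]
ft_force: [0.6, -0.2, -0.1]
width: 65.7
grasp_force: 0.0
```

Run:
```python
from capfit import *
s=viewer.get_image('side');print(edges(s['pixels'])[0],top(s),ctrl.get_obs()['ee_pos'])
```

```text
[220.98042329 237.46024401] (array([28.22513384, 29.98119634, 31.78939495]), np.int64(69)) [590.43884283 189.40249306 108.380692  ]
```

Call:
{"name": "play_rows", "arguments": {"dp": [[0.2,0,-0.5],[0,0,0],[0,0,0],[0,0,0]], "yaw": [-6.5,-6.5,-6.5,-6.5]}}

```text
t: 24.67
ee_pos: [590.6, 189.3, 107.8]
orientation: [-3.141, -0.073, 0.0]
ft_force: [0.2, 0.8, -0.3]
width: 65.8
grasp_force: 0.0
```

Call:
{"name": "play_rows", "arguments": {"dp": [[0,0,0],[0,0,0],[0,0,0],[0,0,0],[0,0,0]], "yaw": [0,0,0,0,0], "gripper": 1}}

```text
t: 25.08
ee_pos: [590.6, 188.9, 108.0]
orientation: [3.14, 0.084, -0.0]
ft_force: [-1.4, -1.0, 1.6]
width: 51.5
grasp_force: 29.6
```

Call:
{"name": "play_rows", "arguments": {"dp": [[-0.5,0,0.87],[-0.5,0,0.87],[-0.5,0,0.87],[0,0,0]], "yaw": [0,0,0,0]}}

```text
t: 25.42
ee_pos: [589.8, 188.9, 110.0]
orientation: [-3.141, -0.082, -0.002]
ft_force: [6.4, -0.5, -8.0]
width: 51.4
grasp_force: 29.3
```

Call:
{"name": "play_rows", "arguments": {"dp": [[-0.16,0,0.27],[-0.16,-0.4,0.27],[-0.16,-0.4,0.27],[-0.16,-0.4,0.27]], "yaw": [7.1,7.1,7.1,7.1]}}

```text
t: 25.75
ee_pos: [588.3, 183.9, 111.6]
orientation: [3.017, 0.856, -0.004]
ft_force: [-0.6, -23.3, 6.0]
width: 51.3
grasp_force: 30.6
```

Call:
{"name": "play_rows", "arguments": {"dp": [[-0.5,0,0.87],[-0.5,0,0.87],[-0.5,0,0.87],[0,0,0]], "yaw": [0,0,0,0]}}

```text
t: 26.08
ee_pos: [588.1, 184.3, 113.5]
orientation: [3.02, 0.848, 0.0]
ft_force: [7.7, -14.8, -5.8]
width: 50.9
grasp_force: 30.0
```

Run:
```python
from capfit import *
s=viewer.get_image('side');o=ctrl.get_obs();print(top(s),o['ee_pos'],o['ft_force'],o['width'])
d=s['pixels'].max(-1)
print(edges(s['pixels'])[1])
save(s,'a8.png',(270,190,340,260),8)
```

```text
(array([32.95219933, 34.82356863, 36.61175562]), np.int64(56)) [588.14898658 184.34004331 113.57793668] [  6.72293155 -13.80261904  -6.33620674] 51.31873966377869
[[214.61206897 234.78723404]
 [214.64285714 235.35616438]
 [220.04347826 235.82051282]
 [219.83333333 236.1875    ]
 [219.7739726  236.23880597]
 [219.64968153 236.82051282]
 [219.64583333 236.86956522]
 [219.68115942 236.92857143]
 [219.67625899 237.07228916]
 [220.36666667 237.11363636]]
```

View pics/a8.png

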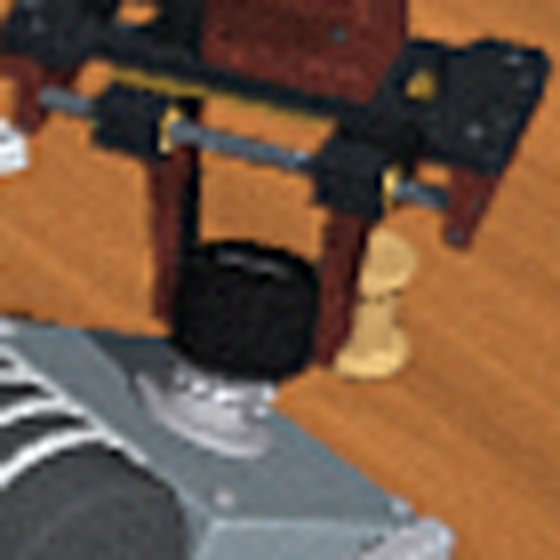

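Call:
{"name": "play_rows", "arguments": {"dp": [[-0.5,-0.7,0.87],[-0.5,-0.7,0.87],[-0.5,-0.7,0.87],[-0.5,-0.7,0.87],[0,0,0]], "yaw": [0,0,0,0,0]}}

```text
t: 26.55
ee_pos: [586.8, 183.8, 116.0]
orientation: [3.023, 0.849, 0.004]
ft_force: [12.4, -3.8, -17.0]
width: 50.6
grasp_force: 29.9
```

Call:
{"name": "play_rows", "arguments": {"dp": [[-1,0,1.73],[-1,0,1.73],[-1,0,1.73],[0,0,0]], "yaw": [0,0,0,0]}}

```text
t: 26.88
ee_pos: [582.8, 184.2, 123.3]
orientation: [3.024, 0.849, 0.001]
ft_force: [0.7, -4.1, 4.3]
width: 50.9
grasp_force: 30.0
```

Call:
{"name": "play_rows", "arguments": {"dp": [[-1,0,1.73],[-1,0,1.73],[-1,0,1.73],[-1,0,1.73],[-1,0,1.73],[-1,0,1.73],[-1,0,1.73],[-1,0,1.73]], "yaw": [0,0,0,0,0,0,0,0]}}

```text
t: 27.55
ee_pos: [573.9, 185.0, 136.9]
orientation: [-3.025, -0.849, 0.0]
ft_force: [-0.6, 0.2, -0.6]
width: 50.6
grasp_force: 30.0
```

Run:
```python
from capfit import *
np.set_printoptions(precision=0,suppress=True,linewidth=200)
s=viewer.get_image('side');o=ctrl.get_obs();print(o['ee_pos'],o['ft_force'],o['width'])
P,ok=cloud(s);d=s['pixels'].max(-1)
for r in range(206,244,2):
    print(r,' '.join('%3d'%d[r,c] for c in range(286,318,2)),'|',P[r,298],P[r,304])
```

```text
[574. 185. 137.] [-0.  0. -1.] 50.84099103188519
206 166 175 174 150  73  65  18 189 187 187 180 175 178 176  68  29 | [587. 166. 216.] [373. -50.   2.]
208 168 166 161 187  87  58  24 187 187 190 182 185 178 179 188  79 | [586. 164. 208.] [379. -42.  -0.]
210 174 162 160 177  88  63   9 188 189 193 193 181 181 180 152  60 | [585. 163. 200.] [391. -28.   4.]
212 182 175 166 175  83  59  14  42   3  15  19 125 180 188 151  76 | [583. 163. 192.] [570. 172. 192.]
214 176 181 182 173  98  47  20  16  52  57  49  35  23  10 134  95 | [595. 176. 198.] [581. 186. 198.]
216 181 173 173 188  81  37  18  18  21  23  14  10  13  10  21  88 | [602. 185. 200.] [590. 196. 201.]
218 176 178 174 181  68  37  16  26  18  22  27  29  25  27  38  76 | [602. 185. 193.] [595. 203. 201.]
220 179 175 179 185  68  27  19  15  17  32  28  28  22  23  50  94 | [606. 191. 191.] [599. 208. 199.]
222 186 178 168 178 173  11  18  26  18  21  28  22  28  33  72  85 | [604. 189. 183.] [597. 206. 190.]
224 180 187 190 175 183  30  21  26  25  29  27  28  22  20  76  81 | [608. 194. 180.] [599. 209. 186.]
226 164 178
[... 224 characters left out ...]
 135 129 133  93 115 111  96 124 179 204 | [592. 177. 141.] [456.  51.  -3.]
232  68  69  91 100 109 158 182 200 167 129 181  90 132 125 177 198 | [608. 197. 154.] [584. 194. 142.]
234  66  65  67 103 108 194 169 206 191 168 155 145 176 219 203 224 | [607. 196. 146.] [592. 204. 145.]
236  75  80  71 112 129 158 140 123 164 170 169 178 159 179 218 232 | [611. 201. 144.] [597. 210. 144.]
238  82 150  87  99 213 174 180 126 178 107 179 177 174 173 173 175 | [614. 205. 141.] [593. 206. 132.]
240 120 129 141 159 182 192 139 133 152 170 178 190 188 166 166 163 | [616. 208. 137.] [492.  94.   1.]
242 122 116 158 160 173 188 189 132 118 126 141 182 184 196 179 182 | [615. 207. 128.] [570. 182.  89.]
```

Call:
{"name": "play_rows", "arguments": {"dp": [[-2,0,3.5],[-3,0,5],[-3,0,8],[0,0,15],[0,0,20],[-2,-20,10],[-2,-33,0],[-2,-37,0]], "yaw": [0,0,0,0,0,0,0,0]}}

```text
t: 28.27
ee_pos: [560.5, 95.3, 200.0]
orientation: [3.023, 0.853, 0.005]
ft_force: [0.5, -0.7, -0.9]
width: 50.9
grasp_force: 30.0
```

Call:
{"name": "play_rows", "arguments": {"dp": [[-2,-37,0],[-2,-37,0],[-1,-37,0],[-1,-37,0],[-1,-37,0],[-1,-37,0],[-1,-37,0],[-1,-37,-5]], "yaw": [0,0,0,0,0,0,0,0]}}

```text
t: 28.93
ee_pos: [550.3, -203.0, 195.0]
orientation: [3.023, 0.849, 0.003]
ft_force: [1.5, -0.5, -0.7]
width: 50.6
grasp_force: 30.0
```

Call:
{"name": "play_rows", "arguments": {"dp": [[0,-20,-20],[0,-12,-25],[0,-5,-30],[0,0,-25],[0,0,0],[0,0,0]], "yaw": [0,0,0,0,0,0]}}

```text
t: 29.43
ee_pos: [549.2, -237.7, 92.9]
orientation: [-3.023, -0.848, 0.003]
ft_force: [0.3, -0.7, 0.0]
width: 50.4
grasp_force: 30.0
```

Run:
```python
from h import *
np.set_printoptions(precision=1,suppress=True)
s=viewer.get_image('side');t=viewer.get_image('top');o=ctrl.get_obs();e=o['ee_pos'];print(e,o['ft_force'],o['width'],o['orientation'])
P,ok=cloud(s);d=s['pixels'].max(-1)
m=ok&(np.linalg.norm(P-(np.array(e)+[5,3,38]),axis=-1)<45)&(d<50);Q=P[m];print(m.sum(),Q.mean(0),np.percentile(Q,[2,98],axis=0))
for n in('cap_mid','cap'):
  for im in(s,t): print(n,[(r['location'],round(r['conf'],2)) for r in models.landmark_of(im,n)[:2]])
r=models.landmark_of(s,'cap_mid')
if r: print(pt(s,r[0]['location']), ray(s,r[0]['location']))
v,u=np.where(m);print(u.min(),u.max(),v.min(),v.max())
```

```text
[ 551.2 -238.3   95.1] [-0.2 -0.2 -0.8] 51.08821769523394 [3.  0.8 0. ]
177 [ 563.7 -223.3  146.4] [[ 537.  -264.2  127.1]
 [ 582.8 -204.5  163.4]]
cap_mid [([234.2, 164.1], 0.58)]
cap_mid [([197.0, 178.1], 0.52)]
cap [([230.1, 171.5], 0.67), ([235.7, 167.7], 0.3)]
cap [([225.5, 219.9], 0.52)]
[ 557.  -212.7  155.6] (array([1317.8, 1010.3, 1013.9]), array([-0.5, -0.7, -0.5]))
222 242 155 172
```

Call:
{"name": "play_rows", "arguments": {"dp": [[-4,0,-20],[-4,0,-25],[0,0,-25],[0,0,-15],[0,0,0]], "yaw": [0,0,0,0,0]}}

```text
t: 30.2
ee_pos: [540.1, -237.0, 5.8]
orientation: [-3.022, -0.848, 0.006]
ft_force: [-0.8, -0.3, -0.4]
width: 50.8
grasp_force: 30.0
```

Call:
{"name": "play_rows", "arguments": {"dp": [[0,0,-2],[0,0,-2],[0,0,-2],[0,0,-2],[0,0,0]], "yaw": [0,0,0,0,0]}}

```text
t: 30.62
ee_pos: [542.4, -238.2, 0.7]
orientation: [3.024, 0.849, 0.001]
ft_force: [0.2, -0.1, -0.7]
width: 51.0
grasp_force: 30.0
```

Call:
{"name": "play_rows", "arguments": {"dp": [[0,0,-2],[0,0,-2],[0,0,-1.5],[0,0,0]], "yaw": [0,0,0,0]}}

```text
t: 30.95
ee_pos: [541.8, -238.0, -5.6]
orientation: [-3.024, -0.849, 0.001]
ft_force: [0.8, 0.6, -0.6]
width: 50.6
grasp_force: 30.0
```

Call:
{"name": "play_rows", "arguments": {"dp": [[0,0,-1.5],[0,0,-1.5],[0,0,-1.5],[0,0,0]], "yaw": [0,0,0,0]}}

```text
t: 31.28
ee_pos: [541.8, -238.0, -10.1]
orientation: [-3.024, -0.849, 0.001]
ft_force: [0.4, 0.4, -1.0]
width: 50.6
grasp_force: 30.0
```

Call:
{"name": "play_rows", "arguments": {"dp": [[0,0,-1.5],[0,0,-1.5],[0,0,-1],[0,0,0]], "yaw": [0,0,0,0]}}

```text
t: 31.62
ee_pos: [542.1, -238.0, -13.9]
orientation: [-3.025, -0.849, -0.0]
ft_force: [0.2, -0.4, -1.0]
width: 50.6
grasp_force: 30.0
```

Run:
```python
from h import *
np.set_printoptions(precision=1,suppress=True)
s=viewer.get_image('side');o=ctrl.get_obs();e=o['ee_pos'];print(e,o['ft_force'],o['width'])
P,ok=cloud(s);d=s['pixels'].max(-1)
m=ok&(np.linalg.norm(P-(np.array(e)+[5,3,38]),axis=-1)<45)&(d<50);Q=P[m];print(m.sum(),np.percentile(Q,[2,98],axis=0))
v,u=np.where(m);print(u.min(),u.max(),v.min(),v.max())
p=s['pixels'].astype(int);red=(p[...,0]>1.6*p[...,1])&(p[...,0]<140)&(p[...,2]<70)&ok&(np.linalg.norm(P[...,:2]-e[:2],axis=-1)<70)&(P[...,2]>3)&(P[...,2]<90)
print(red.sum(),np.sort(P[red][:,2])[:8])
k=np.argsort(Q[:,2]);print(Q[k[:6]],Q[k[-4:]])
```

```text
[ 542.1 -238.   -13.8] [-0.  -0.1 -0.9] 50.584666868381454
161 [[ 527.4 -263.8   20.8]
 [ 575.7 -204.2   54.5]]
227 244 181 197
115 [16.8 18.6 19.5 21.4 22.1 22.2 22.4 24.6]
[[ 556.1 -214.5   18.2]
 [ 538.1 -209.5   18.3]
 [ 549.  -205.8   20.3]
 [ 542.9 -208.6   20.7]
 [ 537.1 -211.    21.4]
 [ 533.7 -216.1   21.5]] [[ 535.7 -212.1   54.5]
 [ 566.6 -216.1   55.5]
 [ 547.9 -265.7   55.8]
 [ 559.6 -253.7   57.9]]
```

Run:
```python
from h import *
from scipy.optimize import least_squares
np.set_printoptions(precision=2,suppress=True)
s=viewer.get_image('side');o=ctrl.get_obs();e=o['ee_pos']
P,ok=cloud(s);d=s['pixels'].max(-1)
m=ok&(np.linalg.norm(P-(np.array(e)+[5,3,38]),axis=-1)<50)&(d<55);Q=P[m]
# signed distance to cylinder surface r=25.5,h=34 with free pose
def f(x):
    n=np.array([x[3],x[4],1]);n/=np.linalg.norm(n);D=Q-x[:3];h=D@n;r=np.linalg.norm(D-h[:,None]*n,axis=1)
    a=r-25.5;b=abs(h)-17;return np.where((a>0)&(b>0),np.hypot(a,b),np.maximum(a,b))
for x0 in ([548,-236,35,-.5,0],[548,-236,38,0,0],[548,-236,35,-.3,.3]):
    r=least_squares(f,x0,loss='soft_l1',f_scale=2);print(r.x,r.cost,np.degrees(np.arctan(np.hypot(*r.x[3:]))))
for n in('cap_mid','cap'):print([(q['location'],round(q['conf'],2)) for q in models.landmark_of(s,n)[:2]])
print(m.sum(),proj(s,r.x[:3]))
```

```text
[ 549.15 -232.66   31.1    -0.3     0.01] 771.8676724333791 16.61331147882473
[ 549.15 -232.66   31.1    -0.3     0.01] 771.8677162556232 16.610145419735943
[ 549.08 -232.67   31.08   -0.28    0.02] 771.9391874188158 15.663491928790428
[([238.0, 189.9], 0.57), ([377.6, 256.6], 0.56)]
[([234.6, 194.4], 0.5), ([377.1, 256.3], 0.37)]
180 [233.83 191.02]
```

Call:
{"name": "play_rows", "arguments": {"dp": [[0,0,-1.2],[0,0,-1.2],[0,0,-1.2],[0,0,0]], "yaw": [0,0,0,0]}}

```text
t: 32.15
ee_pos: [543.4, -238.0, -15.7]
orientation: [3.024, 0.849, 0.003]
ft_force: [-0.4, 3.3, 14.4]
width: 50.8
grasp_force: 29.9
```

Call:
{"name": "play_rows", "arguments": {"dp": [[0.3,0,-1],[0.3,0,-1],[0.3,0,-1],[0,0,0]], "yaw": [0,0,0,0]}}

```text
t: 32.48
ee_pos: [545.1, -238.5, -18.2]
orientation: [3.022, 0.849, 0.005]
ft_force: [0.0, 3.1, 17.6]
width: 50.7
grasp_force: 29.9
```

Call:
{"name": "play_rows", "arguments": {"dp": [[0.5,0,-1],[0.5,0,-1],[0.5,0,-1],[0,0,0]], "yaw": [0,0,0,0]}}

```text
t: 32.82
ee_pos: [546.8, -238.6, -21.0]
orientation: [3.022, 0.849, 0.006]
ft_force: [-0.2, 3.3, 16.5]
width: 50.7
grasp_force: 30.0
```

Call:
{"name": "play_rows", "arguments": {"dp": [[0,0,0.3],[0,0,0.3],[0,0,0],[0,0,0],[0,0,0]], "yaw": [0,0,0,0,0], "gripper": 0.25}}

```text
t: 33.23
ee_pos: [544.1, -238.0, -23.1]
orientation: [-3.024, -0.849, 0.001]
ft_force: [-0.3, -0.6, 0.4]
width: 65.5
grasp_force: 0.0
```

Call:
{"name": "play_rows", "arguments": {"dp": [[0,0,10],[0,0,25],[0,0,35],[0,0,30],[0,0,0]], "yaw": [0,0,0,0,0]}}

```text
t: 33.65
ee_pos: [548.1, -239.8, 83.5]
orientation: [3.019, 0.847, 0.011]
ft_force: [0.7, -0.4, -0.1]
width: 65.8
grasp_force: 0.0
```

```bash
cat > cyl.py <<'E'
from h import *
from scipy.optimize import least_squares
def fit(im,c,R=25.5,H=34,rad=50,thr=55,zmin=8,x0=None):
    P,ok=cloud(im);d=im['pixels'].max(-1);m=ok&(np.linalg.norm(P-np.array(c),axis=-1)<rad)&(P[...,2]>zmin)
    if thr: m&=d<thr
    Q=P[m]
    def f(x):
        n=np.array([x[3],x[4],1]);n/=np.linalg.norm(n);D=Q-x[:3];h=D@n;r=np.linalg.norm(D-h[:,None]*n,axis=1)
        a=r-R;b=abs(h)-H/2;return np.where((a>0)&(b>0),np.hypot(a,b),np.maximum(a,b))
    r=least_squares(f,list(c)+[0,0] if x0 is None else x0,loss='soft_l1',f_scale=2);return r.x,r.cost/max(m.sum(),1),m.sum()
E
python3 - <<'E'
from cyl import *
np.set_printoptions(precision=2,suppress=True)
s=viewer.get_image('side');t=viewer.get_image('top');o=ctrl.get_obs();print(o['ee_pos'],o['width'])
for im in(s,t): print(fit(im,[556,-235,22],rad=40))
# breather: head as cylinder
for im in(s,t):
    x=fit(im,[556,-328,35],R=22,H=26,rad=32,thr=None,zmin=18,x0=None);print('br',x)
    for n in('breather_mid','cap_mid','drain_plug'):
        r=models.landmark_of(im,n);print(n,[(q['location'],round(q['conf'],2)) for q in r[:2]])
E
```

```text
[ 545.4  -238.5    79.03] 65.78512194560743
(array([ 557.05, -231.56,   21.95,   -0.01,    0.02]), np.float64(2.0328171729482807), np.int64(158))
(array([ 556., -235.,   22.,    0.,    0.]), np.float64(0.0), np.int64(0))
br (array([ 551.03, -331.15,   34.34,   -0.29,   -0.21]), np.float64(2.6138189145906225), np.int64(116))
breather_mid [([206.0, 149.2], 0.59), ([220.4, 180.9], 0.41)]
cap_mid [([218.2, 183.9], 0.63), ([235.3, 194.0], 0.47)]
drain_plug [([176.4, 194.6], 0.64), ([246.7, 208.8], 0.51)]
br (array([ 559.52, -330.36,   34.28,   -8.52,   -1.24]), np.float64(0.0), np.int64(4))
breather_mid [([295.3, 197.7], 0.19)]
cap_mid []
drain_plug [([277.4, 197.7], 0.64)]
```

Call:
{"name": "play_rows", "arguments": {"dp": [[2.4,-23,0],[2.4,-23,0],[2.4,-23,0],[2.4,-22,0],[0,0,-20],[0,0,-15],[0,0,0]], "yaw": [-6.6,-6.6,-6.6,-6.6,0,0,0], "gripper": 0.364}}

```text
t: 34.63
ee_pos: [551.5, -328.1, 38.4]
orientation: [-3.135, -0.135, 0.008]
ft_force: [-1.5, 0.1, -0.1]
width: 55.9
grasp_force: 0.0
```

Run:
```python
from h import *
np.set_printoptions(precision=1,suppress=True,linewidth=200)
s=viewer.get_image('side');o=ctrl.get_obs();e=o['ee_pos'];print(e,o['width'],o['orientation'])
P,ok=cloud(s);p=s['pixels'].astype(int)
red=(p[...,0]>1.6*p[...,1])&(p[...,0]<140)&(p[...,2]<70)&ok&(np.linalg.norm(P[...,:2]-e[:2],axis=-1)<60)&(P[...,2]>40)&(P[...,2]<110)
Q=P[red];print(red.sum(),np.sort(Q[:,2])[:6]);
for k in (Q[:,1]>-325,Q[:,1]<-335): print(k.sum(),Q[k].mean(0) if k.any() else '')
m=ok&(np.linalg.norm(P[...,:2]-[555,-330],axis=-1)<26)&(P[...,2]>20)&(P[...,2]<56)&(p.min(-1)>90)
B=P[m];print(m.sum(),B.mean(0),np.percentile(B,[3,97],axis=0)); h=B[:,2]>44;print('dome',h.sum(),B[h].mean(0))
```

```text
[ 552.2 -328.2   39.8] 55.7682946276151 [-3.1 -0.1  0. ]
72 [69.2 69.6 69.7 70.7 71.7 72. ]
52 [ 549.2 -291.4   91.6]
20 [ 563.2 -357.4   87.7]
105 [ 559.4 -320.1   40. ] [[ 539.2 -336.9   23.8]
 [ 574.2 -305.8   53.8]]
dome 39 [ 558.1 -324.    49.3]
```

Call:
{"name": "play_rows", "arguments": {"dp": [[3,0,-15],[0,0,-15],[0,0,-15],[0,0,-12],[0,0,0],[0,0,0]], "yaw": [-2,0,0,0,0,0]}}

```text
t: 35.18
ee_pos: [556.3, -328.5, -15.8]
orientation: [-3.139, -0.082, 0.003]
ft_force: [0.7, 0.5, 0.3]
width: 55.7
grasp_force: 0.0
```

Call:
{"name": "play_rows", "arguments": {"dp": [[0,0,0],[0,0,0],[0,0,0],[0,0,0],[0,0,0]], "yaw": [0,0,0,0,0], "gripper": 1}}

```text
t: 35.6
ee_pos: [557.6, -329.4, -14.0]
orientation: [3.14, 0.081, 0.002]
ft_force: [0.2, -0.3, 2.8]
width: 43.6
grasp_force: 30.0
```

Call:
{"name": "play_rows", "arguments": {"dp": [[0,0,4],[0,0,2],[-15,0,0],[-15,0,0],[-12,0,0],[0,0,0],[0,0,0]], "yaw": [0,0,0,0,0,0,0]}}

```text
t: 36.18
ee_pos: [514.8, -329.2, -8.6]
orientation: [-3.14, -0.08, -0.0]
ft_force: [-0.4, -0.1, -1.4]
width: 43.6
grasp_force: 30.0
```

Call:
{"name": "play_rows", "arguments": {"dp": [[-2.5,0,0],[-2.5,0,0],[-2.5,0,0],[-2.5,0,0],[0,0,0]], "yaw": [0,0,0,0,0]}}

```text
t: 36.6
ee_pos: [506.4, -329.3, -8.5]
orientation: [3.14, 0.08, 0.005]
ft_force: [4.4, 1.5, -2.6]
width: 43.4
grasp_force: 30.0
```

Call:
{"name": "play_rows", "arguments": {"dp": [[-2,0,0],[-2,0,0],[-2,0,0],[0,0,0]], "yaw": [0,0,0,0]}}

```text
t: 36.93
ee_pos: [502.7, -329.8, -7.7]
orientation: [3.138, 0.08, 0.01]
ft_force: [9.7, 3.0, -1.0]
width: 43.7
grasp_force: 30.0
```

Call:
{"name": "play_rows", "arguments": {"dp": [[-2,0,0],[-2,0,0],[-2,0,0],[0,0,0]], "yaw": [0,0,0,0]}}

```text
t: 37.27
ee_pos: [497.3, -330.2, -7.2]
orientation: [3.137, 0.08, 0.012]
ft_force: [8.8, 2.7, 1.6]
width: 43.5
grasp_force: 30.0
```

Run:
```python
from h import *
np.set_printoptions(precision=1,suppress=True,linewidth=200)
s=viewer.get_image('side');o=ctrl.get_obs();e=o['ee_pos'];print(e,o['width'],o['ft_force'])
P,ok=cloud(s);p=s['pixels'].astype(int)
m=ok&(np.linalg.norm(P-(np.array(e)+[0,0,48]),axis=-1)<32)&(p.min(-1)>70)&(P[...,2]>18)
B=P[m];print(m.sum(),B.mean(0),np.percentile(B,[3,97],axis=0))
k=np.argsort(-B[:,2])[:12];print(B[k])
```

```text
[ 497.4 -330.2   -7.2] 42.96533964252018 [10.8  2.9  1.5]
70 [ 509.2 -322.8   45.5] [[ 494.2 -350.7   27.2]
 [ 521.6 -305.1   57.7]]
[[ 507.2 -323.3   58.9]
 [ 505.4 -305.4   58.6]
 [ 496.3 -326.7   57.7]
 [ 505.1 -333.7   57.3]
 [ 498.8 -329.8   57. ]
 [ 507.7 -336.6   56.7]
 [ 494.  -337.3   56. ]
 [ 502.4 -317.2   55.9]
 [ 498.5 -323.2   55.9]
 [ 496.3 -340.8   55. ]
 [ 504.7 -320.6   55. ]
 [ 509.3 -341.1   55. ]]
```

Call:
{"name": "play_rows", "arguments": {"dp": [[-1.5,0,0],[-1.5,0,0],[-1,0,0],[0,0,0]], "yaw": [0,0,0,0]}}

```text
t: 37.65
ee_pos: [493.6, -330.5, -7.1]
orientation: [3.137, 0.08, 0.013]
ft_force: [10.2, 3.6, 2.1]
width: 43.2
grasp_force: 30.0
```

Call:
{"name": "play_rows", "arguments": {"dp": [[10,0,5],[10,0,20],[10,10,35],[10,35,20],[10,38,15],[10,38,15],[10,38,15],[10,38,10]], "yaw": [0,0,0,0,0,0,0,0]}}

```text
t: 38.32
ee_pos: [569.4, -131.5, 127.5]
orientation: [3.14, 0.081, 0.001]
ft_force: [0.8, -0.8, -0.8]
width: 43.4
grasp_force: 30.0
```

```bash
cat > br.py <<'E'
from h import *
from scipy.optimize import least_squares
np.set_printoptions(precision=2,suppress=True,linewidth=200)
def tilt(im,e,off=46,show=True):
    P,ok=cloud(im);p=im['pixels'].astype(int);c=np.array(e)+[0,0,off]
    near=ok&(np.linalg.norm(P-c,axis=-1)<34)
    B=P[near&(p.min(-1)>75)]
    def f(x):
        n=np.array([x[3],x[4],1]);n/=np.linalg.norm(n);D=B-x[:3];h=D@n;r=np.linalg.norm(D-h[:,None]*n,axis=1)
        a=r-22;b=abs(h)-13;return np.where((a>0)&(b>0),np.hypot(a,b),np.maximum(a,b)) # head z16..42
    best=min((least_squares(f,[*c,t,0],loss='soft_l1',f_scale=2,bounds=([*(c-25),-1.2,-.1],[*(c+25),1.2,.1])) for t in(0,-.5)),key=lambda r:r.cost)
    brass=near&(p[...,0]>p[...,2]+50)&(p[...,0]<255)
    print('fit',best.x-np.r_[e,0,0],best.cost/len(B),len(B),'tilt',np.degrees(np.arctan(best.x[3])),'brass',brass.sum(),P[brass].mean(0)-e if brass.any() else '')
    return best.x
E
python3 - <<'E'
from br import *
s=viewer.get_image('side');o=ctrl.get_obs();print(o['ee_pos'],o['ft_force'],o['width']);tilt(s,o['ee_pos'])
for n in('breather','breather_mid','breather_seat'):print(n,[(q['location'],round(q['conf'],2)) for q in models.landmark_of(s,n)[:2]],proj(s,o['ee_pos']+[0,0,46]))
E
```

```text
[ 571.81 -125.73  129.  ] [ 1.54  4.44 -0.66] 43.26884669355593
fit [-1.47 -3.73 45.09 -0.55 -0.02] 2.541667513809162 92 tilt -28.609967233837196 brass 61 [ 0.79 13.23 37.74]
breather [([245.4, 178.2], 0.49)] [244.69 171.6 ]
breather_mid [([243.2, 171.3], 0.69)] [244.69 171.6 ]
breather_seat [([243.8, 173.3], 0.45)] [244.69 171.6 ]
```

Run:
```python
from br import *
s=viewer.get_image('side');t=viewer.get_image('top');L=[]
for im in(s,t):
    r=models.landmark_of(im,'neck_mouth');print([(q['location'],round(q['conf'],2)) for q in r[:2]],'pred',proj(im,[594,188.8,148.8]))
    L.append(r[0]['location'] if r else None)
if all(x is not None for x in L): print(tri(s,L[0],t,L[1]))
a=np.array([-.499,-.025,.866])
for im in(s,t):
    P,ok=cloud(im);D=P-[594,188.8,148.8];h=D@a;r=np.linalg.norm(D-h[...,None]*a,axis=-1)
    m=ok&(abs(h)<4)&(r<24);print(m.sum(),P[m].mean(0)); v,u=np.where(m);print(u.mean(),v.mean(),u.min(),u.max(),v.min(),v.max())
    d=im['pixels'].max(-1);c=proj(im,[594,188.8,148.8]).round().astype(int);print(d[c[1]-7:c[1]+8,c[0]-9:c[0]+10])
```

```text
[([299.4, 230.5], 0.48)] pred [300.12 230.22]
[([192.4, 176.1], 0.7)] pred [192.46 180.13]
(array([605.16, 191.43, 155.14]), np.float64(9.36993784847913))
49 [597.32 192.61 150.05]
300.0816326530612 231.0 294 305 227 235
[[177 173 174 175 172 169 169 169 177 186 171 166 165 148 150 158 162 169 141]
 [183 178 174 173 173 170 171 166 171 184 123  89 101  94  87  86  84 148 163]
 [196 194 190 182 178 174 167 166 175 164 116 100 111 106 104  97  95  89  89]
 [196 192 195 191 182 180 181 172 175 114  91  96 106 108 103 109 102  91  92]
 [189 196 200 194 168 146 157 175 184 120  94  99  95 106 108 107 108 103  99]
 [179 184 199 163 110 143 162 192 168 143 121 107 101 102  97 101 107 102 106]
 [170 178 155 103  89 134 165 193 212 216 196 152 113 112 103 105 103 109 103]
 [182 157 114 119 125 125 144 171 193 194 194 193 151 124 108 105 103 101  95]
 [169 144  94 131 157 143 169 177 171 182 187 173 150 136 117 130 112 108 109]
 [ 97  96  87 112 106 166 178 187 185 193 188 173 139 129 150 188 135  95 128]
 [108 107 121 156 156 141 119 188 193 195 205 203 201 181 165 155 144  90 156]
 [ 99 101 
[... 872 characters left out ...]
41 144 152 148 127  95  86  97 105 114 126 129 118 110 106  98  93]
 [142 141 143 145 148 146 126  94  82  87  93 106 124 130 119 108 102  98  93]
 [141 141 142 142 147 146 131 109  92  88  96 112 131 134 120 106  99  94  93]
 [143 141 143 143 145 146 143 128 115 111 117 128 137 131 117 104  98  93  92]
 [142 142 142 143 145 147 146 142 135 134 137 143 139 131 123 114 103  98  98]
 [141 142 144 144 144 145 145 145 145 146 146 148 140 136 134 130 119 112 110]
 [142 142 144 142 144 146 143 144 144 146 144 144 141 141 141 139 133 128 127]
 [142 142 142 143 142 144 142 142 143 143 143 143 141 141 143 143 141 140 138]
 [141 141 143 144 143 143 144 143 145 141 142 143 143 142 143 141 141 140 140]]
```

Call:
{"name": "play_rows", "arguments": {"dp": [[0,25,10],[0,36,10],[0,38,10],[0,38,10],[0,38,0],[0,38,0],[0,38,0],[0,36,0]], "yaw": [0,0,0,0,0,0,0,0]}}

```text
t: 39.38
ee_pos: [568.6, 154.4, 165.4]
orientation: [3.14, 0.078, -0.001]
ft_force: [0.5, 1.0, 0.3]
width: 44.1
grasp_force: 30.0
```

Call:
{"name": "play_rows", "arguments": {"dp": [[0,20,0],[0,7,0],[0,0,0],[0,0,0]], "yaw": [0,0,0,0]}}

```text
t: 39.72
ee_pos: [568.7, 179.6, 165.3]
orientation: [3.14, 0.08, -0.002]
ft_force: [1.2, -0.1, -1.8]
width: 43.7
grasp_force: 30.0
```

Run:
```python
from br import *
s=viewer.get_image('side');o=ctrl.get_obs();print(o['ee_pos'],o['ft_force'],o['width'],o['orientation']);e=np.array(o['ee_pos']);tilt(s,e)
for n in('breather','breather_mid','breather_seat','neck_mouth'):print(n,[(q['location'],round(q['conf'],2)) for q in models.landmark_of(s,n)[:2]])
print('pred origin',proj(s,e+[13,0,20]),'seat',proj(s,e+[5,0,34]),'mouth',proj(s,[594,188.8,148.8]))
P,ok=cloud(s);p=s['pixels'].astype(int)
m=ok&(np.linalg.norm(P-(e+[9,0,25]),axis=-1)<24)&(p[...,0]>p[...,2]+45)&(p[...,2]<120)
v,u=np.where(m);print('brass',m.sum(),u.min(),u.max(),v.min(),v.max(),P[m].mean(0)-e,np.percentile(P[m],[3,97],axis=0)-e)
```

```text
[568.73 179.2  165.4 ] [ 0.16 -0.32 -1.4 ] 44.10077862717439 [ 3.14  0.08 -0.  ]
fit [ 1.88  0.71 50.17  0.07 -0.06] 1.7829617915376919 145 tilt 4.1330512890689235 brass 63 [ 7.08 13.77 38.66]
breather [([307.3, 214.6], 0.75)]
breather_mid [([309.0, 210.0], 0.47)]
breather_seat [([306.0, 209.4], 0.61), ([313.1, 230.8], 0.24)]
neck_mouth [([301.3, 229.7], 0.71)]
pred origin [302.06 216.65] seat [304.57 211.66] mouth [300.12 230.22]
brass 22 299 307 212 217 [15.    6.99 29.01] [[ 5.61 -0.82 23.03]
 [24.26 12.97 39.62]]
```

Call:
{"name": "play_rows", "arguments": {"dp": [[4,5,0],[4.3,4.4,-5],[0,0,-12],[0,0,-9],[0,0,-4],[0,0,0],[0,0,0]], "yaw": [0,0,0,0,0,0,0]}}

```text
t: 40.55
ee_pos: [576.5, 190.2, 135.0]
orientation: [3.14, 0.081, -0.002]
ft_force: [0.3, 0.0, -0.5]
width: 43.6
grasp_force: 30.0
```

```bash
cat > bc.py <<'E'
from br import *
def check():
    s=viewer.get_image('side');o=ctrl.get_obs();e=np.array(o['ee_pos']);print(e,o['ft_force'],o['width'])
    p=s['pixels'].astype(int);P,ok=cloud(s)
    m=ok&(np.linalg.norm(P-(e+[9,0,25]),axis=-1)<26)&(p[...,0]>p[...,2]+45)&(p[...,2]<120)
    v,u=np.where(m);print('brass',m.sum(),u.mean(),v.mean(),u.min(),u.max(),v.min(),v.max())
    print('pred origin',proj(s,e+[13,0,20]),'seat',proj(s,e+[5,0,34]),'mouth',proj(s,[594,188.8,148.8]))
    return s
E
python3 -c "
from bc import *
s=check();d=s['pixels'];c=slice(290,316)
for r in range(208,238): print(r,' '.join('%02x%02x%02x'%tuple(x) for x in d[r,290:316]))
"
```

```text
[576.96 190.26 135.59] [ 0.33 -1.04 -0.66] 43.70350248953149
brass 26 303.15384615384613 227.15384615384616 297 309 221 230
pred origin [301.7  228.09] seat [304.19 223.15] mouth [300.12 230.22]
208 a26337 a86435 ad6f39 ab6837 a96b34 b9753b 7e4b2d 3a1814 3b1613 1f1714 0c120f 0e0f15 111014 050d13 633f24 82532d 563b27 1f191a 0b0d14 0f1317 13141c 101115 876b2d 564c32 34353f 2d2f3e
209 a26535 a46736 a96b3a aa6b39 aa6a35 b1703c 935c37 48291b 3f1b1c 18090a 19191b 141514 0d0b13 000209 8f5c35 cd7f45 b97644 79502d 36271b 0d0f13 0b0c14 181e20 856829 564931 303038 303a3d
210 a36636 a86b37 a36032 a46837 af713a b27137 8b532e 452015 301614 1c191a 151214 0e090e 0f1113 000209 85552f c37841 c67a3f cc8142 9b5f34 4f311e 110e10 030e18 745e2b 655020 31281d 2b2c2f
211 a5693b 9f6334 a46737 a56a37 a5663a b2723d 905331 45231d 2d140f 1b1718 0d1011 0d1211 0a080c 000308 784f2e b77036 ba7437 c17940 ca7d3f b7763d 573522 0d0b10 0d0c18 231717 3d1a18 3a1c20
212 a56533 a16738 a06431 a36b3c a6673a a56530 8a5532 4b281a 2c0f13 160d10 0f1412 40433f 31363b 2e3536 554f4f 8e694f 996b4f 906a4c aa7140 c77a3f 85492a 361818 351
[... 3974 characters left out ...]
97 bebec5 b0aeb4 9fa0a2 bab7c2 c2c3ca b4b7bc bababe b7b5bb a9a9af 89949e 9e8277 bd7c4a 93562a 6c4c2b a78653 cba564 dcae70 d1a566 ca9f62 cda165
235 363f40 323237 69686c 9a989f 808387 a8a8af 99959c 7a7d81 d3cfd8 d6d7de bcbec3 8c8b94 9a99a4 9d9da3 7f8289 b4bcc6 90756b b06a31 bd763c 84562c 87633e bd995e d4aa68 dcae6c ecc27d ecc47f
236 3c4143 5b5b5d 6f7175 6b6d73 7b7983 b5b6bb 9a989c 707076 898a91 a5a6ab 757678 888b92 9b9da1 a1a3a8 a1a7b1 796b69 a86737 ae6c31 b5733c b8733b 9c6134 886234 af8653 caa06a dcb272 e6bc79
237 3f4448 595a5c 919299 818188 b0afb5 9e9ca0 76767a adaab4 dbd9e0 cfcfd3 a09fa6 aaaab1 adafb4 82868c aeb6c2 b88f7a b57539 b26f39 b2733d b2703c b4733c b56e3c a66934 895e32 8f663b a27344
```

Call:
{"name": "play_rows", "arguments": {"dp": [[0.5,-0.8,-0.87],[1,-0.8,-1.73],[1,0,-1.73],[1,0,-1.73],[0,0,0]], "yaw": [0,0,0,0,0]}}

```text
t: 41.02
ee_pos: [580.7, 188.6, 129.5]
orientation: [3.141, 0.081, -0.0]
ft_force: [-0.1, 1.2, -1.5]
width: 43.4
grasp_force: 30.0
```

Call:
{"name": "play_rows", "arguments": {"dp": [[0.75,0,-1.3],[0.75,0,-1.3],[0,0,0]], "yaw": [0,0,0]}}

```text
t: 41.27
ee_pos: [582.1, 188.6, 126.9]
orientation: [3.14, 0.081, -0.0]
ft_force: [0.3, 0.0, -0.6]
width: 43.8
grasp_force: 30.0
```

Call:
{"name": "play_rows", "arguments": {"dp": [[0.75,0,-1.3],[0.75,0,-1.3],[0,0,0]], "yaw": [0,0,0]}}

```text
t: 41.52
ee_pos: [584.3, 188.8, 125.1]
orientation: [-3.14, -0.081, -0.002]
ft_force: [1.7, -0.4, 0.9]
width: 43.2
grasp_force: 30.0
```

Call:
{"name": "play_rows", "arguments": {"dp": [[0.75,0,-1.3],[0.75,0,-1.3],[0,0,0]], "yaw": [0,0,0]}}

```text
t: 41.77
ee_pos: [586.4, 188.9, 122.4]
orientation: [-3.14, -0.081, -0.004]
ft_force: [3.0, -0.3, 3.4]
width: 43.3
grasp_force: 30.0
```

Call:
{"name": "play_rows", "arguments": {"dp": [[0.75,0,-1.3],[0.75,0,-1.3],[0,0,0]], "yaw": [0,0,0]}}

```text
t: 42.02
ee_pos: [587.9, 188.9, 119.7]
orientation: [-3.14, -0.081, -0.004]
ft_force: [5.3, -0.5, 4.9]
width: 43.6
grasp_force: 30.0
```

Call:
{"name": "play_rows", "arguments": {"dp": [[1.2,0,-1.3],[1.2,0,-1.3],[0,0,0]], "yaw": [0,0,0]}}

```text
t: 42.27
ee_pos: [588.3, 189.0, 117.6]
orientation: [-3.14, -0.081, 0.002]
ft_force: [-3.0, 0.3, 12.7]
width: 43.3
grasp_force: 30.0
```

Call:
{"name": "play_rows", "arguments": {"dp": [[0.75,0,-1.3],[0.75,0,-1.3],[0,0,0]], "yaw": [0,0,0]}}

```text
t: 42.52
ee_pos: [589.0, 189.0, 114.8]
orientation: [-3.14, -0.081, 0.004]
ft_force: [-6.0, 0.5, 14.8]
width: 43.6
grasp_force: 30.0
```

```bash
python3 -c "
from bc import *
s=check();d=s['pixels']
for r in range(212,242,1): print(r,' '.join('%02x%02x%02x'%tuple(x) for x in d[r,292:312]))
"
```

```text
[589.01 189.07 114.86] [-5.3   0.32 13.81] 43.71802191639353
brass 2 293.0 227.5 293 293 227 228
pred origin [297.71 235.15] seat [300.18 230.26] mouth [300.12 230.22]
212 693926 341011 3d1d17 2a1817 141416 091412 110f13 0d0e11 2d231d 23241e 0c1010 110f15 191b1d 1d2125 222726 212929 131a1e 0f1012 0d1117 131113
213 6f3f2a 361115 46241b 201110 0f1414 110e14 171315 0d0f11 1f1b1a 151516 0c1112 161920 0c0a10 131519 221d25 141821 151618 473822 4a3c21 281d17
214 79482f 381e11 3f1e1d 1b0d12 16181d 131615 141418 0d0e13 372822 1e1d22 0f1317 12151a 151719 16171a 10141a 100d14 574525 82632a 85642e 54431e
215 7c4a2f 3e1e19 2e1210 1a1214 0a1114 121113 191817 090c12 442e20 463021 191617 0b0c11 0a0d12 161418 0a0c15 342f1c 826529 564c35 353a39 403f2c
216 7a4727 3e1c1b 361c1b 1a1613 101417 0c0e13 09090e 01070b 7d4e2c 945e35 60391d 261f1a 12151e 0f1115 03030f 604a23 6f582b 3f3e3d 2d303d 2c2c35
217 81462d 43221b 341b17 1c1313 0c1211 120f11 0c0f0c 00080b 754624 ae6a35 bc7135 82542e 35241b 0c0c13 0a161a 4d3920 655125 444037 2a3033 3d4047
218 884e2d 502a23 301415 150a0e 070b0c 171b1f 27262a 1f2325 6c4938 9
[... 2687 characters left out ...]
28e97 7f7d81 747073 acaeb5 dcdde6 d1d0d6 9da2a4 adacb2 acacb6 737881 545b61 6f4e3c 68351f 894e2f ab6d39 b8763d b27237 b9753d
238 606065 6e6b71 cdd0d8 b7b9bf a9abb0 cdcbd3 b1b1b7 86878c 7c7d82 9a949d aaabb1 9598a0 645552 a96630 c07c3c bb783b b9793e ab6a32 ad6c3c ac6d3a
239 908f94 a6a5ab 84858a 85848b a6a4ab eff0f8 dbdbe3 c6c6cd 9a9ea0 86848c 898e94 c5c6d1 bc927b b97135 b6743c b8753f b7743f b67240 ab6936 a76735
240 9a979f a6a3ac b1b1b9 b5b5bb b6b7bf bbbdc5 86868a 8f9193 818185 817e86 8d8c97 9f897e a46e40 b36932 af6b34 b5753c b9723c c17b43 ba773d b67240
241 979399 a2a3a8 b5b5bc bcb8c0 bcbbc0 bcbbc2 bfbfc5 bfbec7 86828a 7c8082 c0c5cf 86959d 787067 9b6c46 af6e3a b16f37 b46e3b bb783c c57d45 c1793d
```

Call:
{"name": "play_rows", "arguments": {"dp": [[0.2,0,-1],[0.2,0,-1],[0,0,0]], "yaw": [0,0,0]}}

```text
t: 42.82
ee_pos: [589.4, 189.1, 112.9]
orientation: [-3.14, -0.081, 0.004]
ft_force: [-5.8, 0.8, 14.0]
width: 43.4
grasp_force: 30.0
```

Call:
{"name": "play_rows", "arguments": {"dp": [[0,0,0],[0,0,0],[0,0,0]], "yaw": [0,0,0], "gripper": 0.25}}

```text
t: 43.07
ee_pos: [589.8, 188.4, 111.3]
orientation: [3.14, 0.081, -0.004]
ft_force: [-0.8, -0.3, 0.1]
width: 59.9
grasp_force: 0.0
```

Call:
{"name": "play_rows", "arguments": {"dp": [[0,0,10],[-3,0,25],[-5,0,35],[-20,0,25],[-40,0,0],[-40,-10,0],[-40,-20,0],[0,0,0]], "yaw": [0,0,0,0,0,0,0,0]}}

```text
t: 43.73
ee_pos: [436.8, 157.0, 205.8]
orientation: [3.138, 0.082, -0.013]
ft_force: [-0.2, 0.8, -0.2]
width: 65.8
grasp_force: 0.0
```

```bash
python3 -c "
from br import *
from cyl import fit
s=viewer.get_image('side');t=viewer.get_image('top');o=ctrl.get_obs();print(o['ee_pos'],o['ft_force'],o['width'])
a=np.array([-.499,-.025,.866]);M=np.array([594,188.8,148.8])
for im in(s,t):
    P,ok=cloud(im);p=im['pixels'].astype(int);D=P-M;h=D@a;r=np.linalg.norm(D-h[...,None]*a,axis=-1)
    m=ok&(r<12)&(h>10)&(h<60);print('dome h',m.sum(),np.percentile(h[m],[10,50,90]));
    m=ok&(r<36)&(h>6)&(h<45);B=P[m]
    def f(x):
        n=np.array([x[3],x[4],1]);n/=np.linalg.norm(n);D=B-x[:3];h=D@n;rr=np.linalg.norm(D-h[:,None]*n,axis=1)
        A=rr-22;b=abs(h)-13;return np.where((A>0)&(b>0),np.hypot(A,b),np.maximum(A,b))
    for x0 in(-.5,-.2):
        x=least_squares(f,[*(M+13*a),x0,0],loss='soft_l1',f_scale=2);print(x.x-np.r_[M+13*a,0,0],x.cost/len(B),len(B))
for n in('breather_mid','breather_seat','breather'):
  for im in(s,t): print(n,[(q['location'],round(q['conf'],2)) for q in models.landmark_of(im,n)[:1]],proj(im,M+{'breather_mid':7,'breather_seat':0,'breather':-16}[n]*a))
d=s['pixels']
for r in range(216,240): print(r,' '.join('%02x%02x%02x'%tuple(x) for x in d[r,290:314]))
"
```

```text
[444.54 159.62 207.79] [ 0.59  0.43 -0.2 ] 65.90341725881504
dome h 13 [28.49 29.89 31.29]
[-1.16  0.33  2.01 -0.38 -0.  ] 1.6574307031138968 150
[-1.19  0.26  2.76 -0.21  0.05] 1.687335809404103 150
dome h 28 [25.96 28.3  30.78]
[ 1.66  1.43  1.35 -0.38  0.25] 1.9931339932150438 108
[ 2.07  0.97  1.43 -0.31  0.16] 2.0438904287422903 108
breather_mid [([303.0, 224.7], 0.53)] [301.17 228.06]
breather_mid [([190.3, 181.6], 0.59)] [192.17 180.72]
breather_seat [([300.0, 228.9], 0.73)] [300.12 230.22]
breather_seat [([191.6, 181.5], 0.61)] [192.46 180.13]
breather [([297.5, 236.1], 0.5)] [297.75 235.15]
breather [([190.9, 181.3], 0.52)] [193.13 178.81]
216 6b4225 714322 643c1d 603f26 985e30 9c6132 a26638 a26533 a15f34 a66739 a66837 a66b3b aa6936 ab6837 aa6a36 b36f3e b3713a b3743f af6e3c b16d36 af6d34 b7753b bc763f b6753e
217 633b1f 684224 673f1d 684223 5c381a 51321b 965d32 a46736 9f612f a36836 a36638 a96439 a46735 af6d3a ad693a ab6839 b0723e b0723b b5723c b16f39 b3723a b46d39 b9733e b87940
218 663e1d 633d21 633f22 5d3a22 784d28 7a4c28 a36431 aa6832 a3602d 9e5f2c a3612c a26331 9f6130 9f60
[... 2984 characters left out ...]
bb170 e7bb7d
236 3b4348 66656a 696a71 6b686f 75767d babac2 9a999f 6b6b6f 88888d a3a3aa 77757c 8a8b8f 9b9ea3 a4a7af 9b9caa 827470 a66437 b9773a b26e37 bd783f 9b6334 8f653b b88f59 c49e61
237 3f3f41 5f5c5e 909294 808389 b2b3ba 9c9da4 75787b afacb4 d9dae1 ceccd3 a4a1a8 aeadb6 acafb6 85878d adb3c0 b5927f b7773b b26f37 b16d38 b17139 b16c3a b6723d a46234 895e35
238 4e4e51 626363 626365 6d6c72 ceccd4 b7b6bd a8a9af cecbd5 b3b3b8 8a878c 818185 9b9aa0 a6a9b1 97a0a7 6d5d5a a55f2f b57337 b8743b b56f3c aa6a35 af6f37 b2713b b4713d b0703c
239 79777e 817b82 95959c a4a3a8 898b8e 818386 a5a4a9 eef0f7 dcdbe3 c9c9d0 9a9aa2 818285 8d9096 c1c4c8 ba967d b86f38 b26c36 b97942 bb763f b2713d af6d3a a76734 ac6b36 b06c39
```

Call:
{"name": "play_rows", "arguments": {"dp": [[30,7,0],[35,8,0],[35,8,0],[30,6,0],[6.5,0,-20],[0,0,-20],[0,0,0],[0,0,0]], "yaw": [0,0,0,0,0,0,0,0], "gripper": 1}}

```text
t: 44.8
ee_pos: [581.4, 188.8, 165.7]
orientation: [3.14, 0.081, -0.005]
ft_force: [0.7, -0.2, 1.0]
width: 16.2
grasp_force: 0.0
```

Call:
{"name": "play_rows", "arguments": {"dp": [[1,0,-4],[1,0,-4],[1,0,-3],[0,0,0]], "yaw": [0,0,0,0]}}

```text
t: 45.13
ee_pos: [585.2, 189.1, 156.3]
orientation: [-3.14, -0.081, -0.001]
ft_force: [-0.6, 0.8, -0.5]
width: 0.5
grasp_force: 0.0
```

Call:
{"name": "play_rows", "arguments": {"dp": [[0,0,-3],[0,0,-3],[0,0,-2],[0,0,0]], "yaw": [0,0,0,0]}}

```text
t: 45.47
ee_pos: [585.7, 189.3, 150.8]
orientation: [-3.14, -0.081, -0.003]
ft_force: [-6.0, -2.4, 17.1]
width: 0.3
grasp_force: 9.0
```

Call:
{"name": "play_rows", "arguments": {"dp": [[0.5,0,-1],[0.5,0,-1],[0,0,0]], "yaw": [0,0,0]}}

```text
t: 45.72
ee_pos: [585.9, 189.3, 150.5]
orientation: [-3.14, -0.081, -0.001]
ft_force: [-14.5, -2.9, 34.3]
width: 0.2
grasp_force: 16.4
```

Call:
{"name": "play_rows", "arguments": {"dp": [[0.5,0,-1],[0.5,0,-1],[0,0,0]], "yaw": [0,0,0]}}

```text
t: 45.97
ee_pos: [586.1, 189.3, 150.3]
orientation: [-3.14, -0.081, 0.001]
ft_force: [-22.5, -5.1, 48.8]
width: 0.7
grasp_force: 24.0
```

Call:
{"name": "play_rows", "arguments": {"dp": [[-1,0,4],[-1,0,10],[-10,0,30],[-30,0,25],[-38,-10,0],[-38,-10,0],[-30,-10,0],[0,0,0]], "yaw": [0,0,0,0,0,0,0,0]}}

```text
t: 46.63
ee_pos: [433.1, 157.2, 212.5]
orientation: [3.139, 0.082, -0.007]
ft_force: [-0.3, 0.5, -1.5]
width: 0.6
grasp_force: 0.0
```

```bash
python3 -c "
from br import *
from cyl import fit
s=viewer.get_image('side');t=viewer.get_image('top');o=ctrl.get_obs();print(o['t'],o['ee_pos'],o['ft_force'])
a=np.array([-.499,-.025,.866]);M=np.array([594,188.8,148.8])
for im in(s,t):
    P,ok=cloud(im);D=P-M;h=D@a;r=np.linalg.norm(D-h[...,None]*a,axis=-1)
    m=ok&(r<12)&(h>10)&(h<60);print('dome h',m.sum(),np.percentile(h[m],[10,50,90]));
    print('cap',fit(im,[557,-233,22],rad=40)); 
    m=ok&(np.linalg.norm(P[...,:2]-[557,-233],axis=-1)<20)&(P[...,2]>25);print('cap top z',np.percentile(P[m][:,2],[10,50,90]))
    for n in('drain_plug','spool'): print(n,[(np.round(q['location'],1),round(q['conf'],2)) for q in models.landmark_of(im,n)[:1]])
"
```

```text
46.7333 [438.97 159.03 213.76] [0.07 0.83 0.25]
dome h 14 [27.52 30.66 32.25]
cap (array([ 556.99, -232.17,   22.15,    0.04,   -0.03]), np.float64(2.0434780110505675), np.int64(158))
cap top z [35.29 39.18 42.3 ]
drain_plug [(array([250.4, 207.7]), 0.44)]
spool [(array([315.1, 236.2]), 0.61)]
dome h 32 [24.99 28.09 32.47]
cap (array([ 548.93, -233.64,   21.15,   -0.22,   -0.1 ]), np.float64(1.8335094992077798), np.int64(31))
cap top z [34.41 38.15 42.16]
drain_plug [(array([274.5, 197.8]), 0.58)]
spool [(array([221.2, 219.1]), 0.45)]
```

Cap stands level (top about 38 mm, as expected) and the breather is home; handing in.

```bash
python3 -c "
from workcell import ticket
print(ticket.close_job())"
```

```text
the job is handed in; nothing more can be done
None
```

I handed the job in at 46.7 s. The cap is unscrewed and stands upright in the middle of the tray. The breather is in the neck and held firm when I pressed it to about 54 N with the closed fingertips, more than I intended.

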